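# Set up the tea bar display

### The job

Set up the tea bar's display stand: hang every sign that is in the rack on a hook of its own, by the hole that lets it hang level, and take each menu card from the sloping holder and stand it upright on its long lower edge on the stand's dark strip. Only when all signs and cards are up and let go, turn the light dimmer clockwise to its end stop. Leave the sugar bowl and the salt and pepper mills where they are.

Things in the scene. Friction and masses are not known exactly. Their poses are not given: they have to be found in the camera images.
- stand: fixed display stand; origin at the centre of the underside of its wooden base board (190 mm along x, 280 along y, 15 thick); its -x side faces the robot. A 16 mm steel rail runs along y at x = +78 mm, 200 mm above the worktop, on two posts at y = +-130 mm that end at the rail. A light bar 14 mm wide lies on the base at x = +35 mm, up to 29 mm above the worktop
- hook_left (a point): point on the axis of the left hook, 43 mm in front of the rail's centre line and 207 mm above the worktop; axes as the stand's. Each hook is a straight steel pin, 7 mm diameter, from the rail towards the stand's -x (to the robot), rising 10 degrees to its free end 27 mm before this point (4.8 mm higher), a red ball of 10 mm diameter. Nothing stands above the hooks
- hook_right (a point): the same point of the right hook, 165 mm from the left one
- strip (a point): centre of the top of the dark rubber strip on the base board, 17 mm above the worktop, 70 mm along x and 250 mm along y, axes as the stand's; the menu cards belong here, it holds two side by side
- rack: fixed wooden rack for the signs, board 190 x 130 x 10 mm, origin at the centre of its underside; three upright slots at x = -65, 0, +65 mm hold the signs by the middle 34 mm of their lower edge, up to 43 mm above the worktop. Slots in use vary
- sign_green_mid (a point): centre of the green sign (in some runs), upright in the rack: board 110 mm along y, 95 along z (up), 6 thick along x. Five 14 mm holes through it along x at y = -40, -20, 0, +20, +40 mm, 17.5 mm above this point; the top 20 mm are free to grip. Board 57 g, plus a 73 g brass disc (32 mm diameter, 16 thick) at y = +35.5 mm, 23.5 mm below this point. One hole is over its centre of mass
- sign_blue_mid (a point): centre of the blue sign (in some runs): as the green sign, but its 73 g brass disc is at y = -35.5 mm. By a wrong hole a sign hangs 25 degrees or more askew
- sign_red_mid (a point): centre of the red sign (in some runs): as the green sign, but with two brass discs of 36.5 g each, at y = +35.5 and y = -35.5 mm
- holder: fixed sloping card holder, foot 100 x 230 x 6 mm, origin at the centre of its underside; it holds the cards, side by side along its y, leaning 0.6 rad (34 degrees) from upright, their tops towards the holder's -x (to the robot's left, towards the stand). It supports the lower 40 mm of a card's underside
- card_yellow_mid (a point): centre of the yellow menu card (in some runs), a rigid block 18 mm thick along its x, 90 mm along its y and 80 mm high along its z; its z points to its upper edge, the raised end as it leans in the holder. About 120 g
- card_white_mid (a point): centre of the white menu card (in some runs), the same size
- dimmer_box: loose heavy white box (68 x 68 x 24 mm, 0.9 kg, rubber feet) of the light dimmer, origin at the centre of its underside; the knob is on its top. It may be knocked aside
- dimmer_grip (a point): on the knob's axis at the height to grip, 61 mm above the box's underside; the axes turn with the knob. The knob is a bar 46 mm long along its x, 14 mm thick along its y, its top 7 mm above this point, on a round disc of 48 mm diameter whose top is 23 mm below this point
- dimmer (a joint): angle of the dimmer knob, 0 to 2.7 rad, grows clockwise as seen from above; 2.7 is the end stop, light fully up; it takes 0.04 N m and stays where it is left
- sugar_bowl: bystander: white lidded sugar bowl, 67 mm diameter, 74 mm high, origin at the centre of its underside
- salt: bystander: salt mill, 44 mm diameter, 90 mm high, origin at the centre of its underside
- pepper: bystander: pepper mill, the same size
Things that resemble listed ones, but are neither listed nor needed, are in the scene too. Of the things shaped like the part that bears card_yellow_mid, the yellow one is meant. There is more than one size of the part that bears sign_red_mid; the job needs the smaller.

How it is judged:
By the outcome, as a careful person would: the job done as asked, in the order asked, and still so for the second after the job is handed in, with the robot touching nothing.
Of sign_green, sign_blue, sign_red only 2 to 2 are there at a start; the rules pass over those that are not, and their reading is None.
Of card_yellow, card_white only 1 to 2 are there at a start; the rules pass over those that are not, and their reading is None.
At some moment in a run one of dimmer_box may be knocked a few centimetres aside while the robot is not near it.
It also fails if it takes over 208 s, if anything falls off the work surface, if the arm or the gripper's body presses on something with over 40 N, if the wrist force passes 120 N, or if a joint passes its speed limit or range.

### The arm

A 6-joint arm with a two-finger parallel gripper is mounted at the origin on a cart in front of the work surface, level with it; the furniture and walls round the work are solid. World frame = base frame: x ahead of the robot, y to its left, z up, the work surface at z = 0. Lengths are in m, angles in rad, forces in N, time in s.
With the tool pointing down it reaches from about 0.3 to 0.75 m from the base axis. Payload 8.5 kg.
Tool frame: the origin (TCP) lies midway between the tips of the shut fingers; the grasp point (between the pads) lies 19 mm behind it (ctrl.pinch_z is the distance from the TCP to the grasp point, in m); z points along the fingers, x is the direction in which the jaws open and shut, and the axes are right-handed (so a half turn about z gives the same grasp; the last joint's range is limited). The gripper opens to 85 mm and grips with 20 to 120 N. Pads are 22 mm wide; open, the fingers measure 114 mm over their backs; the gripper's body (76 mm by 85 mm) begins 54 mm behind the grasp point. The pads swing forward as they close: fully open they stand 13 mm farther back than shut.
Start: joints at [-1.407, 0.381, 1.297, -0, 1.464, -0.215], TCP at [0.203, -0.511, 0.231] pointing down, gripper open.
Joint ranges: [-3.11, 3.11], [-0.89, 2.33], [0.22, 2.48], [-1.42, 4.56], [0.17, 2.85], [-2.88, 2.88]. Speed limits (rad/s): [2.39, 2.39, 3.14, 3.14, 3.14, 3.14].

### API

Orientations are given as a unit quaternion [w, x, y, z].
In Python, from bench import ctrl gives the robot as it stands. The module is installed in compiled form; this text tells all that it offers.
- The arm moves only by the shell command python3 -m handwheel 'ROWS'. ROWS is JSON, a list of rows, each a list of 7 numbers: the turn, a rotation vector about the tool's x, y, z in degrees, then the shift along the tool's x, y, z in cm, then the finger opening in cm, from 0 to 8.54. In form: [[wx, wy, wz, tx, ty, tz, claw], ...]. A call has 1 to 10 rows; each row shifts and turns the commanded pose from where the row before left it, along the tool's axes as they then stand; what a row does not reach is not made up. A row lasts 1/12 s, in which the tool goes at most 41.7 mm and 7.16 degrees, less where a joint would pass 70% of its speed; a pose out of reach is approached as far as the arm can. A call with a gripper value outside its range is refused whole. The fingers move at their own pace and stop on an object; the grip force is fixed at half the most. Time passes only in rows, so rows that do not move let the fingers close. It gives the time, the measured TCP pose, the force and the opening at its end, in the units of the state.
- ctrl.observe(): the state, without advancing time (a new reading comes with each control period).
- ctrl.snapshot(name): name is "scene" or "side" or "wrist"; returns a dict with "img" (384x512x3 uint8, red, green, blue), "vertical_fov" (degrees; the focal length in pixels is half the picture's height over the tangent of half this angle, whatever the lens; pixels are square), "cx", "cy" (the principal point, pixels), "D" ([k1, k2, p1, p2, k3] as OpenCV has them; the pictures are not rectified), "extrinsics" (4x4, takes a point from camera to world coordinates); the wrist camera has in their place "T_tool_cam" (4x4, takes a point from camera to tool coordinates, whose origin is the TCP and whose axes are the tool frame's). Camera axes: x right, y down, z forward; pixel columns grow to the right and rows downward; lengths in m; the calibration is good to about 2 mm. A picture is of the moment at which its call begins: read the wrist's pose just before it. There is no depth.
- ctrl.sign_off(): hands the job in, once; it reports no verdict.
The state is a dict: "clock": time; "joints": joint angles; "qd": joint speeds; "joint_torque": joint torques, N m; "position": TCP position; "eef_rot": TCP orientation; "wrist_force": force on the tool from outside, world axes, zero at the start; "wrist_torque": the same for the moment, N m; "width": finger opening in m.
Only numpy, scipy, OpenCV 4.12 (cv2) and the standard library are available. Lean on these libraries where they do the work, as an engineer would, in place of code of your own. Each camera call takes 0.05 s, during which the arm holds its last target. There are 200 camera calls.

## Working session

There is one attempt and no reset: what is moved stays moved. The work goes in short steps, Python scripts to look and compute and a shell command to move; the robot and the scene stay as the last step left them, time stands still between calls to the robot, and variables do not carry over. Pictures are saved under pics/ and viewed, about 12 in all and at most 16, crops included, and the job is handed in when it is done.

```bash
mkdir -p pics; cat > h.py <<'E'
import numpy as np, cv2
from bench import ctrl
from scipy.spatial.transform import Rotation as R
def K(s):
    h=s["img"].shape[0]; f=h/2/np.tan(np.radians(s["vertical_fov"])/2)
    return np.array([[f,0,s["cx"]],[0,f,s["cy"]],[0,0,1.]])
def Tt():
    o=ctrl.observe(); q=o["eef_rot"]; T=np.eye(4); T[:3,:3]=R.from_quat([q[1],q[2],q[3],q[0]]).as_matrix(); T[:3,3]=o["position"]; return T
def snap(n,save=None):
    T=Tt(); s=ctrl.snapshot(n); s=dict(s)
    s["T"]=np.array(s["extrinsics"]) if "extrinsics" in s else T@np.array(s["T_tool_cam"])
    if save:
        cv2.imwrite("pics/%s.png"%save,s["img"][:,:,::-1]); np.savez("pics/%s.npz"%save,**{k:np.array(v) for k,v in s.items()})
    return s
def load(n): 
    z=np.load("pics/%s.npz"%n); return {k:z[k] for k in z.files}
def rays(s,px):
    p=cv2.undistortPoints(np.array(px,float).reshape(-1,1,2),K(s),np.array(s["D"],float)).reshape(-1,2)
    d=np.c_[p,np.ones(len(p))]@s["T"][:3,:3].T; return s["T"][:3,3],d/np.linalg.norm(d,axis=1)[:,None]
def plane(s,px,z):
    o,d=rays(s,px); return o+d*((z-o[2])/d[:,2])[:,None]
def tri(s1,p1,s2,p2):
    o1,d1=rays(s1,p1);o2,d2=rays(s2,p2);out=[]
    for a,b in zip(d1,d2):
        t=np.linalg.lstsq(np.c_[a,-b],o2-o1,rcond=None)[0]; x=o1+a*t[0];y=o2+b*t[1]; out.append(np.r_[(x+y)/2,np.linalg.norm(x-y)])
    return np.array(out)
def proj(s,P):
    Ti=np.linalg.inv(s["T"]); rv=cv2.Rodrigues(Ti[:3,:3])[0]
    return cv2.projectPoints(np.array(P,float).reshape(-1,1,3),rv,Ti[:3,3],K(s),np.array(s["D"],float))[0].reshape(-1,2)
def go(p,Rm,):
    """shift (cm) in the tool's axes and turn (deg) to reach TCP p / rotation Rm"""
    T=Tt(); return np.round(T[:3,:3].T@(np.array(p)-T[:3,3])*100,2), np.round(np.degrees(R.from_matrix(T[:3,:3].T@Rm).as_rotvec()),2)
E
python3 - <<'E'
from h import *
for n in("scene","side","wrist"):
    s=snap(n,n); print(n,s["vertical_fov"],s["D"],np.round(s["T"],3).tolist())
o=ctrl.observe();print(o["eef_rot"],o["position"],ctrl.pinch_z)
a=cv2.imread("pics/scene.png")
cv2.imwrite("pics/scene_b.png",cv2.resize(a,(800,600),interpolation=cv2.INTER_CUBIC))
a=cv2.imread("pics/side.png")
cv2.imwrite("pics/side_b.png",cv2.resize(a,(800,600),interpolation=cv2.INTER_CUBIC))
E
```

```text
scene 42.18885570735936 [-0.15864945  0.          0.          0.          0.        ] [[0.994, -0.08, 0.077, 0.439], [-0.111, -0.782, 0.613, -0.829], [0.011, -0.618, -0.786, 1.151], [0.0, 0.0, 0.0, 1.0]]
side 47.9027335128918 [0.04193128 0.         0.         0.         0.        ] [[-0.926, -0.213, 0.312, 0.2], [-0.377, 0.506, -0.776, 0.793], [0.007, -0.836, -0.549, 0.76], [0.0, 0.0, 0.0, 1.0]]
wrist 66.9160195482373 [-0.05187214  0.          0.          0.          0.        ] [[0.369, -0.887, -0.277, 0.273], [-0.93, -0.352, -0.109, -0.482], [-0.001, 0.298, -0.955, 0.374], [0.0, 0.0, 0.0, 1.0]]
[-3.88749739e-04  8.27586644e-01 -5.61337742e-01 -3.67154180e-04] [ 0.20334485 -0.51080036  0.23087725] 0.0187
```

View pics/scene_b.png

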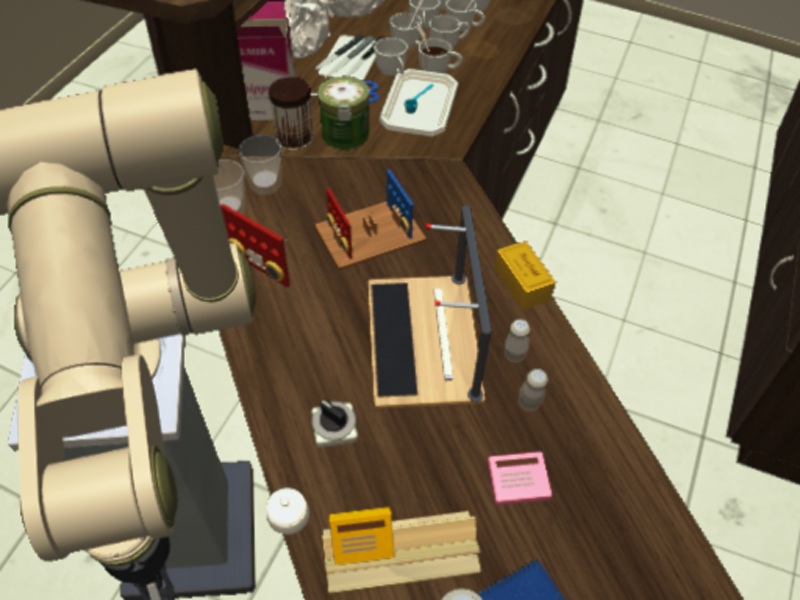

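View pics/side_b.png

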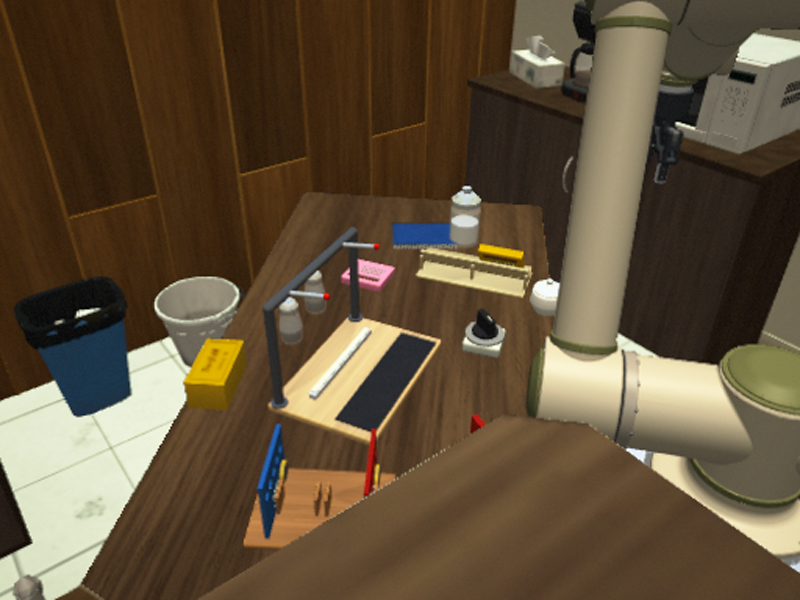

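The scene view, scaled to 800x600, shows:
- **Signs:** a red one at (340,225) and a blue one at (400,203), both in the rack. A larger-looking red sign stands outside it at (255,245).
- **Cards:** one yellow card in the holder at (362,535). A pink card lies flat at (520,476), and a yellow tea box is at (525,272).
- **Stand and dimmer:** the stand is at (430,340), with hook balls at (430,226) and (437,303). The dimmer is at (333,422).

The rack red fits the task because it is in the rack and smaller. The yellow block in the holder is the card.

```bash
python3 - <<'E'
from h import *
def blobs(s,m,amin=6):
    n,l,st,c=cv2.connectedComponentsWithStats(m.astype(np.uint8),connectivity=8)
    return [(st[i].tolist(),c[i].round(1).tolist()) for i in range(1,n) if st[i,4]>=amin]
for nm in("scene","side"):
    s=load(nm); h=cv2.cvtColor(s["img"],cv2.COLOR_RGB2HSV).astype(int); H,S,V=h[...,0],h[...,1],h[...,2]
    red=((H<6)|(H>174))&(S>170)&(V>70); blue=(H>100)&(H<125)&(S>150)&(V>50); yel=(H>15)&(H<28)&(S>190)&(V>130)
    blk=(V<50)&(S<140)
    for k,m in(("red",red),("blue",blue),("yel",yel)):
        print(nm,k,blobs(s,m,6))
    print(nm,"blk",blobs(s,blk,150)[:12])
    # strip quad
s=load("scene");h=cv2.cvtColor(s["img"],cv2.COLOR_RGB2HSV).astype(int)
m=(h[...,2]<60); roi=np.zeros_like(m); roi[175:262,235:270]=1; m&=roi.astype(bool)
c=max(cv2.findContours(m.astype(np.uint8),cv2.RETR_EXTERNAL,cv2.CHAIN_APPROX_NONE)[0],key=cv2.contourArea)
q=cv2.approxPolyDP(c,5,True).reshape(-1,2); print("strip",q.tolist(),plane(s,q,.017).round(4).tolist())
a=s["img"][110:270,195:345,::-1]; b=load("side")["img"][265:355,150:260,::-1]
a=cv2.resize(a,None,fx=3.7,fy=3.7,interpolation=cv2.INTER_CUBIC); cv2.imwrite("pics/c1.png",a)
E
```

```text
scene red [([209, 121, 15, 34, 198], [216.2, 136.7]), ([141, 131, 44, 52, 743], [163.3, 151.8]), ([272, 143, 4, 4, 11], [273.4, 144.4]), ([160, 168, 10, 7, 15], [164.5, 171.1])]
scene blue [([234, 52, 8, 13, 40], [238.3, 58.0]), ([248, 109, 16, 33, 229], [255.0, 125.4]), ([307, 359, 54, 25, 745], [335.3, 374.9])]
scene yel [([318, 155, 37, 32, 613], [335.9, 170.5]), ([210, 325, 42, 36, 990], [231.7, 342.2])]
scene blk [([56, 0, 94, 51, 1131], [113.8, 16.1]), ([298, 0, 74, 139, 3544], [335.0, 71.4]), ([127, 37, 35, 66, 465], [144.9, 73.9]), ([466, 54, 46, 245, 4795], [495.0, 182.7]), ([291, 149, 8, 30, 150], [294.7, 163.4]), ([239, 182, 27, 71, 1530], [251.5, 217.7]), ([302, 213, 12, 41, 205], [307.6, 231.7]), ([67, 343, 96, 41, 858], [100.9, 368.0])]
side red [([240, 156, 3, 4, 10], [240.8, 157.5]), ([207, 187, 4, 5, 16], [208.6, 189.2]), ([301, 265, 10, 12, 67], [304.6, 270.4]), ([233, 274, 8, 43, 184], [236.9, 296.7])]
side blue [([252, 143, 38, 13, 465], [269.4, 149.0]), ([25, 206, 58, 56, 1851], [57.7, 234.2]), ([165, 272, 16, 72, 535], [172.7, 306.3])]
side yel [([306, 156, 29, 10, 157], [320.1, 160.6]), ([118, 217, 38, 32, 774], [136.8, 232.0]), ([240, 297, 3, 3, 6], [241.3, 297.8]), ([240, 306, 2, 4, 7], [240.4, 307.3])]
side blk [([365, 0, 17, 50, 390], [373.2, 19.6]), ([396, 48, 116, 185, 10632], [445.2, 155.4]), ([298, 52, 75, 128, 4656], [333.4, 100.6]), ([224, 159, 6, 45, 199], [226.3, 181.1]), ([9, 177, 72, 48, 2115], [44.5, 198.7]), ([169, 193, 12, 65, 340], [174.9, 226.7]), ([302, 198, 16, 19, 194], [309.6, 208.7]), ([216, 214, 61, 62, 1235], [246.1, 245.1]), ([0, 297, 19, 58, 501], [5.8, 333.7])]
strip [[239, 183], [242, 251], [265, 251], [259, 182]] [[0.5125, 0.1096, 0.017], [0.4985, -0.1262, 0.017], [0.5597, -0.1326, 0.017], [0.5718, 0.1074, 0.017]]
```

View pics/c1.png

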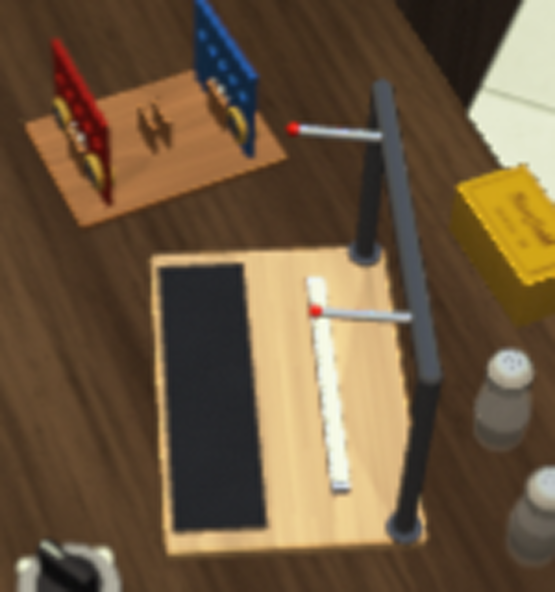

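```bash
python3 - <<'E'
from h import *
s=load("scene");d=load("side")
b=tri(s,[[273.4,144.4],[280.4,194]],d,[[208.6,189.2],[240.8,157.5]]);print("balls",b.round(4).tolist())
c=lambda p:np.array(p)/3.7+[195,110]-.4
print("strip c",plane(s,[[239,183],[242,251],[265,251],[259,182]],.017).mean(0))
print("base corners",plane(s,c([[151,257],[168,552],[425,540]]),.015).round(4).tolist())
print("rack corners",plane(s,c([[25,125],[78,226],[287,157],[193,70]]),.010).round(4).tolist())
print("signs top",plane(s,c([[57,40],[106,115],[198,2],[255,75]]),.112).round(4).tolist())
k=1.5625
print("sign side",plane(d,np.array([[280,428],[263,490],[375,430],[369,468]])/k,.112).round(4).tolist())
print("card scene",plane(s,np.array([[331,514],[388,508],[393,556],[338,563]])/k,.07).round(4).tolist())
print("holder",plane(s,np.array([[325,560],[328,590],[481,571],[478,548]])/k,.006).round(4).tolist())
print("knob",plane(s,np.array([[333,412]])/k,.061).round(4).tolist(),"bowl",plane(s,np.array([[287,498]])/k,.07).round(4).tolist(), "big red",plane(s,np.array([[288,283]])/k,.0).round(4).tolist())
print(Tt().round(3).tolist())
E
```

```text
balls [[0.6014, 0.069, 0.2129, 0.0002], [0.5947, -0.0967, 0.2117, 0.0026]]
strip c [ 0.53561888 -0.01045292  0.017     ]
base corners [[0.5034, 0.1276, 0.015], [0.491, -0.1486, 0.015], [0.6762, -0.1582, 0.015]]
rack corners [[0.4086, 0.2913, 0.01], [0.4469, 0.1711, 0.01], [0.6282, 0.2308, 0.01], [0.5596, 0.3439, 0.01]]
signs top [[0.4416, 0.2855, 0.112], [0.4754, 0.1955, 0.112], [0.5612, 0.3197, 0.112], [0.5979, 0.2284, 0.112]]
sign side [[0.5858, 0.2433, 0.112], [0.5517, 0.3411, 0.112], [0.4675, 0.1984, 0.112], [0.448, 0.2614, 0.112]]
card scene [[0.4058, -0.3629, 0.07], [0.4906, -0.362, 0.07], [0.4899, -0.4367, 0.07], [0.4108, -0.4391, 0.07]]
holder [[0.3899, -0.4093, 0.006], [0.3913, -0.4563, 0.006], [0.6219, -0.4519, 0.006], [0.6234, -0.4153, 0.006]]
knob [[0.42, -0.1835, 0.061]] bowl [[0.3419, -0.331, 0.07]] big red [[0.35, 0.148, 0.0]]
[[0.37, -0.929, -0.0, 0.203], [-0.929, -0.37, 0.001, -0.511], [-0.001, -0.0, -1.0, 0.231], [0.0, 0.0, 0.0, 1.0]]
```

The rack holds a two-disc small red sign (crop 82,120), and a blue sign with its disc at the near (-y) lower end (crop 225,80). The large red sign outside the rack is the decoy. I'll do the card first and take a closer wrist look.

```bash
python3 -m handwheel '[[0,0,5.5,0,0,-1,8.5],[0,0,5.5,0,0,-1,8.5],[0,0,5.4,0,0,-1,8.5],[0,0,5.4,0,0,-1,8.5],[0,0,0,-1.6,-3.4,0,8.5],[0,0,0,-1.6,-3.4,0,8.5],[0,0,0,-1.6,-3.4,0,8.5],[0,0,0,-1.6,-3.4,0,8.5],[0,0,0,-1.6,-3.4,0,8.5],[0,0,0,-1.6,-3.4,0,8.5]]'; python3 -m handwheel '[[0,0,0,-1.6,-3.4,0,8.5],[0,0,0,0,0,0,8.5],[0,0,0,0,0,0,8.5]]'; python3 - <<'E'
from h import *
s=snap("wrist","w1"); print(Tt().round(3).tolist())
cv2.imwrite("pics/w1b.png",cv2.resize(s["img"][:,:,::-1],(800,600)))
E
```

```text
clock: 0.98
position: [0.409, -0.4142, 0.2711]
eef_rot: [0.0, -0.706, 0.708, 0.0]
wrist_force: [0.2, -1.0, -0.5]
width: 0.0848
clock: 1.23
position: [0.4429, -0.3983, 0.2707]
eef_rot: [-0.0, 0.708, -0.707, -0.001]
wrist_force: [-0.1, -0.5, 0.0]
width: 0.0851
[[-0.0, -1.0, -0.001, 0.442], [-1.0, 0.0, 0.001, -0.399], [-0.001, 0.001, -1.0, 0.271], [0.0, 0.0, 0.0, 1.0]]
```

View pics/w1b.png

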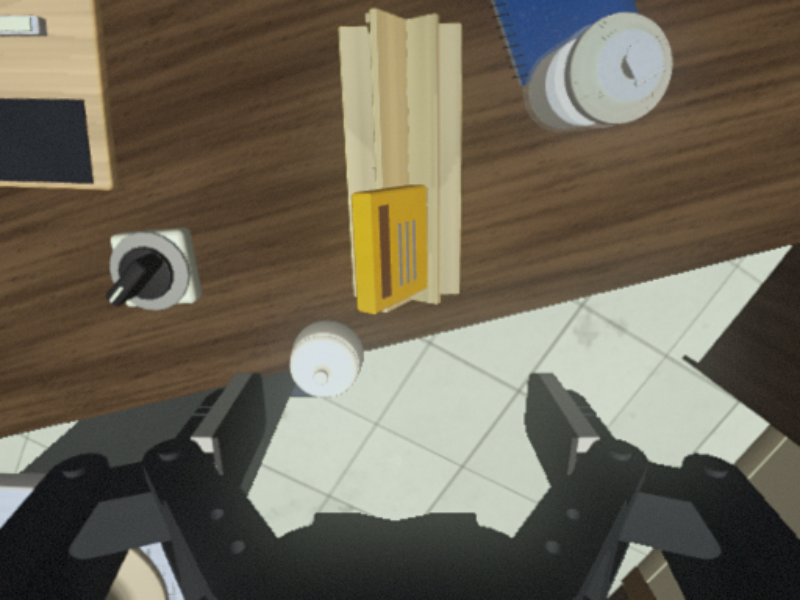

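Wrist view: the card is at (392,248), its upper edge is the left sliver and its text face points right. The sugar bowl is at (326,358) and the dimmer at (150,268). Next I'll get the card corners accurately.

```bash
python3 - <<'E'
from h import *
s=load("w1"); a=s["img"][112:206,216:284,::-1]; cv2.imwrite("pics/c2.png",cv2.resize(a,None,fx=6,fy=6,interpolation=cv2.INTER_CUBIC))
print(plane(s,np.array([[341,27],[461,25],[352,297],[459,293]])/1.5625,.006).round(4).tolist())
E
```

```text
[[0.6158, -0.3546, 0.006], [0.6174, -0.4515, 0.006], [0.3865, -0.3578, 0.006], [0.3905, -0.4587, 0.006]]
```

View pics/c2.png

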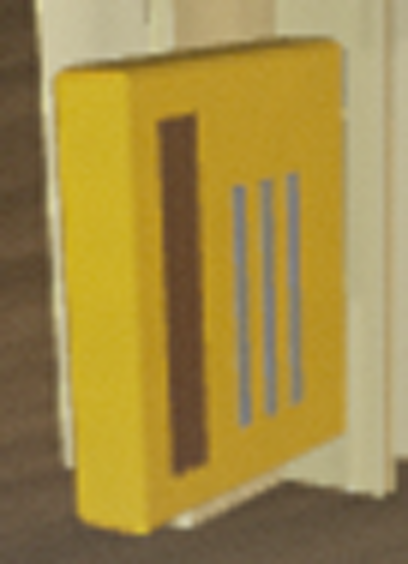

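```bash
python3 - <<'E'
from h import *
s=load("w1"); c=np.array([[133,68],[152,534],[345,430],[345,42],[57,75],[78,522]],float)/6+[216,112]-.4
P=np.array([[9,45,40],[9,-45,40],[9,-45,-40],[9,45,-40],[-9,45,40],[-9,-45,40]])/1000.
ok,rv,t=cv2.solvePnP(P,c,K(s),s["D"])
M=s["T"][:3,:3]@cv2.Rodrigues(rv)[0]; t=s["T"][:3,:3]@t.ravel()+s["T"][:3,3]
print(cv2.projectPoints(P,rv,cv2.solvePnP(P,c,K(s),s["D"])[2],K(s),s["D"])[0].reshape(-1,2)-c)
print("mid",t.round(4),"axes",M.round(3).tolist()); print("lean",np.degrees(np.arctan2(np.hypot(M[0,2],M[1,2]),M[2,2])))
# ideal
y=np.array([M[0,1],M[1,1],0]);y/=np.linalg.norm(y); z=np.array([-y[1]*np.sin(.6),y[0]*np.sin(.6),np.cos(.6)]); x=np.cross(y,z)
Rt=np.c_[x,-y,-z]; # tool x along card x
top=t+z*.040; print("x,z",x.round(3),z.round(3),"top",top.round(4))
for dd in(.06,-.026): print(go(top+z*dd,Rt))
np.savez("card.npz",t=t,R=Rt)
E
```

```text
[[ 0.1110469   0.79443964]
 [-0.03965387  0.08320847]
 [ 0.12653269  0.37334511]
 [-0.21557025 -0.16252813]
 [-0.17892148 -0.75331946]
 [ 0.1995269  -0.32926904]]
mid [ 0.4452 -0.3969  0.0498] axes [[0.022, 1.0, -0.013], [-0.842, 0.026, 0.538], [0.539, -0.001, 0.843]]
lean 32.58528103325643
x,z [ 0.021 -0.825  0.565] [-0.015  0.564  0.825] top [ 0.4446 -0.3743  0.0829]
(array([-5.86, -0.21, 13.85]), array([ 0.5 , 34.41, -1.44]))
(array([-1.  , -0.34, 20.95]), array([ 0.5 , 34.41, -1.44]))
```

```bash
python3 -m handwheel '[[0.1,6.88,-0.3,0,0,0,5],[0.1,6.88,-0.3,0,0,0,5],[0.1,6.88,-0.3,0,0,0,5],[0.1,6.88,-0.3,0,0,0,5],[0.1,6.88,-0.3,0,0,0,5],[0,0,0,0,0,0,5],[0,0,0,0,0,0,5],[0,0,0,0,0,0,5]]'; cat > g.py <<'E'
from h import *
import sys
z=np.load("card.npz"); t=z["t"];Rt=z["R"]; top=t-Rt[:,2]*.04
for dd in(.04,-.026): print(go(top-Rt[:,2]*dd,Rt))
E
python3 g.py
```

```text
clock: 1.95
position: [0.4411, -0.4004, 0.2719]
eef_rot: [0.206, 0.683, -0.668, 0.211]
wrist_force: [-0.6, -0.0, -0.1]
width: 0.0497
(array([-12.81,  -0.39,  10.14]), array([ 0.02,  0.07, -0.14]))
(array([-12.8 ,  -0.39,  16.74]), array([ 0.02,  0.07, -0.14]))
```

```bash
python3 -m handwheel '[[0,0,0,-3.2,-0.1,0,5],[0,0,0,-3.2,-0.1,0,5],[0,0,0,-3.2,-0.1,0,5],[0,0,0,-3.2,-0.1,0,5],[0,0,0,0,0,2.5,5],[0,0,0,0,0,2.5,5],[0,0,0,0,0,2.5,5],[0,0,0,0,0,2.6,5],[0,0,0,0,0,0,5],[0,0,0,0,0,0,5]]';python3 g.py; python3 - <<'E'
from h import *
s=snap("wrist","w2");cv2.imwrite("pics/w2b.png",s["img"][:,:,::-1])
E
```

```text
clock: 2.78
position: [0.4438, -0.3523, 0.1152]
eef_rot: [0.207, 0.683, -0.668, 0.211]
wrist_force: [-0.3, 0.4, -0.4]
width: 0.0502
(array([-0.01, -0.02, -0.09]), array([ 0.16,  0.05, -0.16]))
(array([-0.01, -0.04,  6.51]), array([ 0.16,  0.05, -0.16]))
```

View pics/w2b.png

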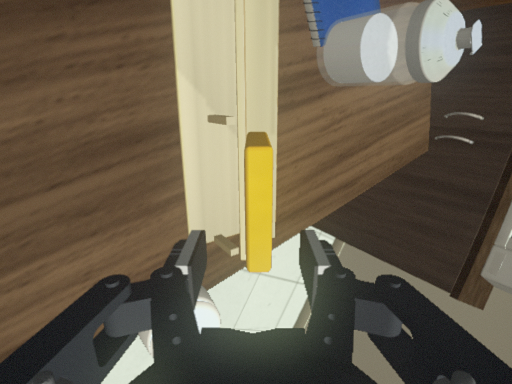

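The tool is aligned: the card edge (245–272) lies centred between the fingers. I'll descend and grip.

```bash
python3 -m handwheel '[[0,0,0,0,0,1.6,5],[0,0,0,0,0,1.6,5],[0,0,0,0,0,1.6,5],[0,0,0,0,0,1.7,5],[0,0,0,0,0,0,5],[0,0,0,0,0,0,1.5],[0,0,0,0,0,0,1.5],[0,0,0,0,0,0,1.5],[0,0,0,0,0,0,1.5]]';python3 -m handwheel '[[0,0,0,0,0,0,1],[0,0,0,0,0,0,1],[0,0,0,0,0,0,1],[0,0,0,0,0,0,1]]'
```

```text
clock: 3.58
position: [0.4464, -0.3894, 0.066]
eef_rot: [0.208, 0.683, -0.666, 0.215]
wrist_force: [-3.8, -7.9, 9.9]
width: 0.0167
clock: 3.92
position: [0.4464, -0.3894, 0.066]
eef_rot: [0.207, 0.683, -0.666, 0.215]
wrist_force: [-4.3, -7.3, 9.2]
width: 0.0171
```

```bash
python3 -m handwheel '[[0,0,0,0,0,-2,1],[0,0,0,0,0,-3,1],[0,0,0,0,0,-3,1],[0,0,0,0,0,-3,1],[0,0,0,0,0,-4,1],[0,-6.9,0,0,0,0,1],[0,-6.9,0,0,0,0,1],[0,-6.9,0,0,0,0,1],[0,-6.9,0,0,0,0,1],[0,-6.8,0,0,0,0,1]]'; python3 -m handwheel '[[0,0,-6.8,0,0,-0.5,1],[0,0,-6.8,0,0,-0.5,1],[0,0,-6.8,0,0,-0.5,1],[0,0,-6.8,0,0,-0.5,1],[0,0,-6.8,0,0,0,1],[0,0,-6.8,0,0,0,1],[0,0,-6.8,0,0,0,1],[0,0,-6.8,0,0,0,1],[0,0,-6.8,0,0,0,1],[0,0,-6.8,0,0,0,1]]'; python3 -m handwheel '[[0,0,-6.4,0,0,0,1],[0,0,-6.4,0,0,0,1],[0,0,-6.4,0,0,0,1],[0,0,0,0,0,0,1],[0,0,0,0,0,0,1],[0,0,0,0,0,0,1]]'
cat > g2.py <<'E'
from h import *
import sys
a=[float(v) for v in sys.argv[1:]]  # x y z yaw(tool x)
c,s=np.cos(np.radians(a[3])),np.sin(np.radians(a[3]))
print(go(a[:3],np.array([[c,s,0],[s,-c,0],[0,0,-1.]])))
E
python3 g2.py .536 -.010 .15 -2.8
```

```text
clock: 4.75
position: [0.4438, -0.3017, 0.1882]
eef_rot: [-0.003, 0.717, -0.697, 0.0]
wrist_force: [0.3, -0.5, -2.0]
width: 0.0175
clock: 5.58
position: [0.4433, -0.3017, 0.207]
eef_rot: [-0.0, 0.985, -0.175, 0.001]
wrist_force: [-0.4, -0.3, -0.8]
width: 0.0168
clock: 6.08
position: [0.4432, -0.3023, 0.2064]
eef_rot: [0.0, 1.0, -0.013, 0.001]
wrist_force: [0.6, 0.4, -1.4]
width: 0.017
(array([  8.51, -29.46,   5.64]), array([ 0.01, -0.07,  1.32]))
```

```bash
python3 -m handwheel '[[0,0,1.3,0.8,-3,0.4,1],[0,0,0,0.9,-3,0.5,1],[0,0,0,0.9,-3,0.6,1],[0,0,0,0.9,-3,0.6,1],[0,0,0,0.9,-3,0.6,1],[0,0,0,0.9,-3,0.6,1],[0,0,0,0.8,-3,0.6,1],[0,0,0,0.8,-2.9,0.6,1],[0,0,0,0.8,-2.8,0.6,1],[0,0,0,0.8,-2.8,0.6,1]]'; python3 -m handwheel '[[0,0,0,0,0,3,1],[0,0,0,0,0,2.5,1],[0,0,0,0,0,0,1],[0,0,0,0,0,0,1]]';python3 g2.py .536 -.010 .0747 -2.8; python3 - <<'E'
from h import *
s=snap("scene","s2");d=snap("side","d2");w=snap("wrist","w3")
a=s["img"][150:278,215:325];b=d["img"][190:318,190:300]
cv2.imwrite("pics/c3.png",cv2.resize(np.hstack([a,b]),None,fx=3.6,fy=3.6,interpolation=cv2.INTER_CUBIC)[:,:,::-1])
E
```

```text
clock: 6.92
position: [0.5413, -0.0101, 0.1489]
eef_rot: [-0.0, 1.0, -0.024, 0.0]
wrist_force: [-0.1, -0.5, -2.1]
width: 0.0171
clock: 7.25
position: [0.5407, -0.0116, 0.0938]
eef_rot: [-0.0, 1.0, -0.024, -0.001]
wrist_force: [0.2, -1.0, -0.4]
width: 0.0168
(array([-0.48, -0.14,  1.91]), array([-0.03,  0.07,  0.09]))
```

View pics/c3.png

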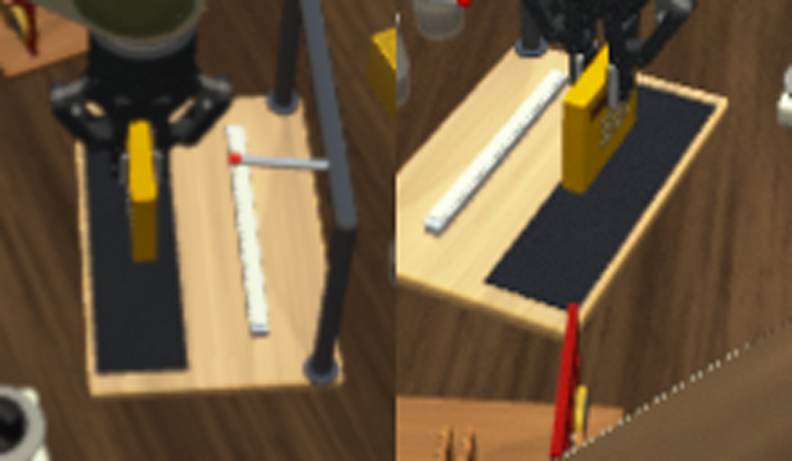

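The card hangs upright over the strip in both views. I'll lower it.

```bash
python3 -m handwheel '[[0,0,0,-0.5,-0.1,0.8,1],[0,0,0,0,0,0.8,1],[0,0,0,0,0,0.1,1],[0,0,0,0,0,0,1]]';python3 -m handwheel '[[0,0,0,0,0,0.1,1],[0,0,0,0,0,0.1,1],[0,0,0,0,0,0,1]]';python3 -m handwheel '[[0,0,0,0,0,0.1,1],[0,0,0,0,0,0.1,1],[0,0,0,0,0,0,1]]'
```

```text
clock: 7.73
position: [0.5363, -0.0108, 0.077]
eef_rot: [0.0, 1.0, -0.023, 0.0]
wrist_force: [-0.3, -0.6, -1.4]
width: 0.0172
clock: 7.98
position: [0.5363, -0.0106, 0.075]
eef_rot: [0.0, 1.0, -0.023, 0.0]
wrist_force: [-0.3, -0.4, -1.2]
width: 0.0174
clock: 8.23
position: [0.5361, -0.0105, 0.0727]
eef_rot: [-0.0, 1.0, -0.023, 0.0]
wrist_force: [0.1, -0.9, -0.6]
width: 0.0171
```

```bash
for i in 1 2 3; do python3 -m handwheel '[[0,0,0,0,0,0.1,1],[0,0,0,0,0,0.0,1],[0,0,0,0,0,0,1]]' | grep -E "pos|force"; done
```

```text
position: [0.5361, -0.0105, 0.0718]
wrist_force: [-0.5, -0.0, -0.6]
position: [0.5361, -0.0105, 0.0708]
wrist_force: [0.2, -0.2, -0.8]
position: [0.5361, -0.0106, 0.0698]
wrist_force: [0.4, -0.4, -1.0]
```

```bash
python3 -m handwheel '[[0,0,0,0,0,0.15,1],[0,0,0,0,0,0.0,1],[0,0,0,0,0,0,1]]' | grep -E "pos|force"; python3 -m handwheel '[[0,0,0,0,0,0.15,1],[0,0,0,0,0,0.0,1],[0,0,0,0,0,0,1]]' | grep -E "pos|force";python3 -m handwheel '[[0,0,0,0,0,0.15,1],[0,0,0,0,0,0.0,1],[0,0,0,0,0,0,1]]' | grep -E "pos|force"; python3 - <<'E'
from h import *
d=snap("side","d3");s=snap("scene","s3")
a=s["img"][170:260,235:285];b=d["img"][190:280,220:280]
cv2.imwrite("pics/c4.png",cv2.resize(np.hstack([a,b]),None,fx=6,fy=6,interpolation=cv2.INTER_CUBIC)[:,:,::-1])
E
```

```text
position: [0.5361, -0.0106, 0.0683]
wrist_force: [0.3, -0.0, -1.1]
position: [0.5367, -0.0106, 0.0681]
wrist_force: [-0.7, 0.2, 9.3]
position: [0.5368, -0.0106, 0.068]
wrist_force: [-5.5, 1.9, 24.3]
```

Contact. I'll ease off, release and retreat upward.

```bash
python3 -m handwheel '[[0,0,0,0,0,-0.2,1],[0,0,0,0,0,0,1],[0,0,0,0,0,0,2.5],[0,0,0,0,0,0,3.5],[0,0,0,0,0,0,4.5],[0,0,0,0,0,0,4.5],[0,0,0,0,0,-2,4.5],[0,0,0,0,0,-3,4.5],[0,0,0,0,0,-4,4.5],[0,0,0,0,0,-4,4.5]]'; python3 -m handwheel '[[0,0,0,0,0,-4,4.5],[0,0,0,0,0,-4,4.5],[0,0,0,0,0,-4,4.5],[0,0,0,0,0,0,4.5],[0,0,0,0,0,0,4.5]]'; python3 - <<'E'
from h import *
d=snap("side","d4");s=snap("scene","s4")
a=s["img"][160:270,220:300];b=d["img"][180:290,210:290]
cv2.imwrite("pics/c4.png",cv2.resize(np.hstack([a,b]),None,fx=4.5,fy=4.5,interpolation=cv2.INTER_CUBIC)[:,:,::-1])
E
python3 g2.py .47 .20 .29 16
```

```text
clock: 10.67
position: [0.5354, -0.0104, 0.1983]
eef_rot: [-0.0, 1.0, -0.023, -0.001]
wrist_force: [0.5, 0.1, -0.1]
width: 0.0447
clock: 11.08
position: [0.5364, -0.0106, 0.3191]
eef_rot: [0.0, 1.0, -0.023, 0.002]
wrist_force: [-0.3, 0.5, -0.1]
width: 0.0452
(array([ -7.52, -20.72,   2.63]), array([ -0.04,   0.08, -18.64]))
```

View pics/c4.png

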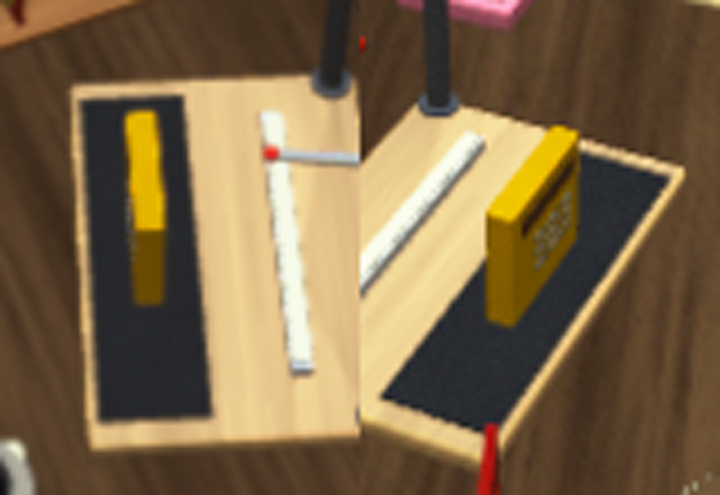

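The card stands upright alone on the strip. Next I'll take a wrist look over the rack.

```bash
python3 -m handwheel '[[0,0,-6.2,0,0,0,4.5],[0,0,-6.2,0,0,0,4.5],[0,0,-6.2,0,0,0,4.5],[0,0,0,0.36,-3.85,0,4.5],[0,0,0,0.36,-3.85,0,4.5],[0,0,0,0.36,-3.85,0,4.5],[0,0,0,0.36,-3.85,0,4.5],[0,0,0,0.36,-3.85,0,4.5],[0,0,0,0,0,0,4.5],[0,0,0,0,0,0,4.5]]'; python3 - <<'E'
from h import *
s=snap("wrist","w4"); print(Tt().round(3).tolist())
a=s["img"]; print(a.shape)
cv2.imwrite("pics/w4b.png",cv2.resize(a[:,:,::-1],(800,600),interpolation=cv2.INTER_CUBIC))
E
```

```text
clock: 12.02
position: [0.4995, 0.181, 0.3157]
eef_rot: [0.0, 0.99, 0.141, -0.001]
wrist_force: [0.6, -1.1, -0.1]
width: 0.0449
[[0.961, 0.276, -0.002, 0.5], [0.276, -0.961, -0.001, 0.18], [-0.002, 0.0, -1.0, 0.316], [0.0, 0.0, 0.0, 1.0]]
(384, 512, 3)
```

View pics/w4b.png

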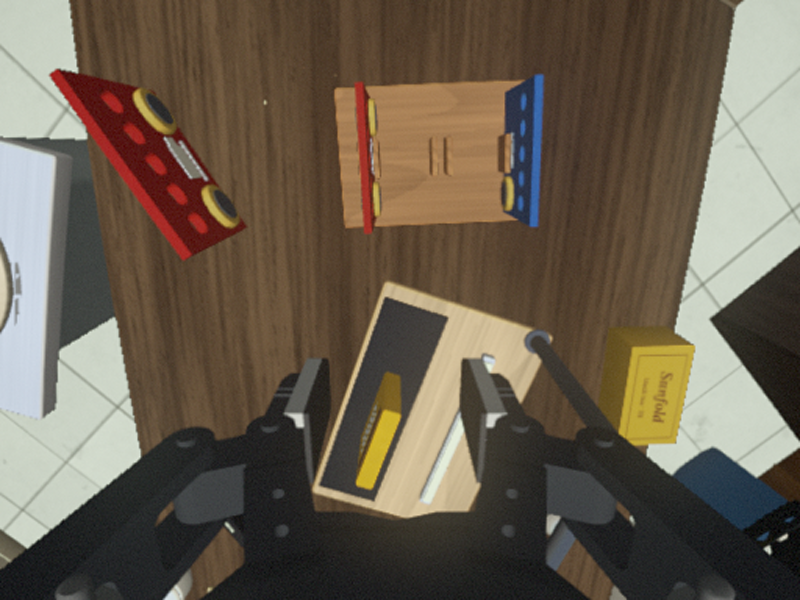

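```bash
python3 - <<'E'
from h import *
s=load("w4"); k=1.5625
px=np.array([[360,84],[369,232],[540.5,75.5],[536,227]])/k
for z in(.105,.11,.115):
    p=plane(s,px,z); 
    for a,b in((0,1),(2,3)):
        d=p[a]-p[b]; print(z,np.linalg.norm(d).round(4),((p[a]+p[b])/2).round(4),"yaw",np.degrees(np.arctan2(-d[0],d[1])).round(2))
    print(p[2]-p[0])
print(plane(s,np.array([[336,88],[345,228],[530,80]])/k,.01).round(4).tolist())
E
```

```text
0.105 0.1079 [0.4573 0.2418 0.105 ] yaw 18.69
0.105 0.1101 [0.5812 0.2831 0.105 ] yaw 19.12
[0.12323814 0.04224469 0.        ]
0.11 0.1064 [0.4575 0.2419 0.11  ] yaw 18.69
0.11 0.1086 [0.5798 0.2827 0.11  ] yaw 19.12
[0.12149617 0.04164757 0.        ]
0.115 0.1049 [0.4578 0.2421 0.115 ] yaw 18.69
0.115 0.107 [0.5783 0.2823 0.115 ] yaw 19.12
[0.1197542  0.04105044 0.        ]
[[0.4094, 0.2939, 0.01], [0.4496, 0.1708, 0.01], [0.5781, 0.3503, 0.01]]
```

The wrist view shows the rack red sign at (365,158), its two discs at the ends. The blue one is at (525,150), disc at the near end (508,195). The big red decoy is at (150,165). Both rack signs are turned 18.9° with their tops at z≈0.105. I'll grip red 22 mm to the +y side of centre, which keeps the fingers clear of its middle hole.

```bash
python3 g2.py .4502 .2626 .14 18.9; python3 g2.py .4502 .2626 .087 18.9
```

```text
(array([-2.45, -9.34, 17.59]), array([-0.  ,  0.13, -2.86]))
(array([-2.44, -9.34, 22.89]), array([-0.  ,  0.13, -2.86]))
```

```bash
python3 -m handwheel '[[0,0,-2.9,0,0,0,4.5],[0,0,0,-0.68,-3.1,0,4.5],[0,0,0,-0.68,-3.1,0,4.5],[0,0,0,-0.68,-3.1,0,4.5],[0,0,0,0,0,3.5,4.5],[0,0,0,0,0,3.5,4.5],[0,0,0,0,0,3.5,4.5],[0,0,0,0,0,3.5,4.5],[0,0,0,0,0,3.5,4.5],[0,0,0,0,0,0,4.5]]';python3 -m handwheel '[[0,0,0,0,0,0,4.5],[0,0,0,0,0,0,4.5]]'; python3 g2.py .4502 .2626 .087 18.9;  python3 - <<'E'
from h import *
s=snap("wrist","w5"); a=s["img"]; 
h=cv2.cvtColor(a,cv2.COLOR_RGB2HSV).astype(int); m=((h[...,0]<6)|(h[...,0]>174))&(h[...,1]>150)&(h[...,2]>90)
T=Tt()
# predicted top edge corners of sign
y=np.array([-np.sin(np.radians(18.9)),np.cos(np.radians(18.9)),0]);x=np.array([y[1],-y[0],0])
c=np.array([.4573,.2418,.105])
P=[c+i*.003*x+j*.055*y for i,j in((-1,-1),(1,-1),(1,1),(-1,1))]
print(proj(s,P).round(1).tolist())
b=a.copy(); 
for p in proj(s,P): cv2.circle(b,(int(round(p[0])),int(round(p[1]))),2,(0,255,0),-1)
cv2.imwrite("pics/w5b.png",b[:,:,::-1])
E
```

```text
clock: 12.9
position: [0.4485, 0.2585, 0.1361]
eef_rot: [0.001, 0.987, 0.163, -0.006]
wrist_force: [-0.4, -0.8, -0.8]
width: 0.0449
clock: 13.07
position: [0.4523, 0.2605, 0.1439]
eef_rot: [-0.0, 0.987, 0.163, 0.001]
wrist_force: [-0.1, -0.3, 0.5]
width: 0.045
(array([-0.14, -0.27,  5.69]), array([ 0.02, -0.16, -0.11]))
[[247.8, 305.7], [255.7, 305.7], [255.8, 163.6], [246.4, 163.7]]
```

View pics/w5b.png

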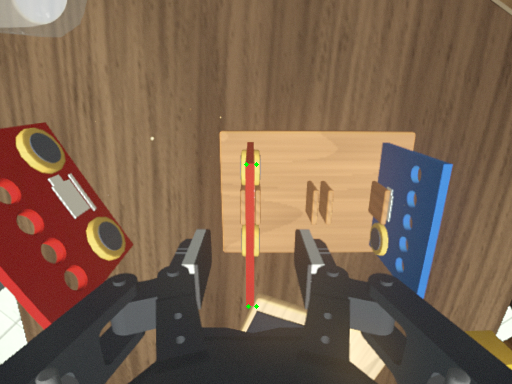

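The prediction (green dots) matches the sign's top edge. The extra length at the far end is its end face. I'll descend and grip.

```bash
python3 -m handwheel '[[0,0,0,-0.2,-0.27,1.5,4.5],[0,0,0,0,0,1.5,4.5],[0,0,0,0,0,1.5,4.5],[0,0,0,0,0,1.2,4.5],[0,0,0,0,0,0,4.5],[0,0,0,0,0,0,2],[0,0,0,0,0,0,0.3],[0,0,0,0,0,0,0.3],[0,0,0,0,0,0,0.3],[0,0,0,0,0,0,0.3]]';python3 -m handwheel '[[0,0,0,0,0,0,0.3],[0,0,0,0,0,0,0.3],[0,0,0,0,0,0,0.3]]'
```

```text
clock: 13.95
position: [0.4492, 0.2631, 0.0868]
eef_rot: [-0.0, 0.986, 0.164, 0.002]
wrist_force: [-0.6, 0.8, 7.0]
width: 0.0046
clock: 14.2
position: [0.4492, 0.2631, 0.0868]
eef_rot: [-0.0, 0.986, 0.164, 0.002]
wrist_force: [-0.4, 0.3, 6.8]
width: 0.0043
```

```bash
python3 -m handwheel '[[0,0,0,0,0,-2.4,0.3],[0,0,0,0,0,-3.7,0.3],[0,0,0,0,0,-3.7,0.3],[0,0,0,0,0,-3.8,0.3],[0,0,5.4,0,0,0,0.3],[0,0,5.4,0,0,0,0.3],[0,0,5.4,0,0,0,0.3],[0,0,5.4,0,0,0,0.3]]'; python3 -m handwheel '[[0,0,0,1.35,3.68,0,0.3],[0,0,0,1.35,3.68,0,0.3],[0,0,0,1.35,3.68,0,0.3],[0,0,0,1.35,3.68,0,0.3],[0,0,0,1.35,3.68,0,0.3],[0,0,0,1.35,3.68,0,0.3],[0,0,0,1.35,3.68,0,0.3],[0,0,0,1.35,3.68,0,0.3],[0,0,0,1.3,3.68,0,0.3],[0,0,0,0,0,0,0.3]]'; python3 -m handwheel '[[0,0,0,0,0,0,0.3],[0,0,0,0,0,0,0.3]]'; python3 - <<'E'
from h import *
d=snap("side","d6");s=snap("scene","s6")
print(Tt()[:3,3].round(4))
T=Tt()
print(proj(s,T[:3,3]),proj(d,T[:3,3]))
a=s["img"][155:265,235:325];b=d["img"][110:220,205:295]
cv2.imwrite("pics/c6.png",cv2.resize(np.hstack([a,b]),None,fx=4.4,fy=4.4,interpolation=cv2.INTER_CUBIC)[:,:,::-1])
E
```

```text
clock: 14.87
position: [0.4481, 0.2628, 0.2219]
eef_rot: [-0.0, 1.0, -0.026, 0.001]
wrist_force: [-0.3, -0.9, -1.3]
width: 0.0047
clock: 15.7
position: [0.5546, -0.0799, 0.2211]
eef_rot: [0.001, 1.0, -0.027, 0.001]
wrist_force: [-0.1, -1.0, -1.3]
width: 0.0044
clock: 15.87
position: [0.553, -0.0735, 0.2214]
eef_rot: [-0.0, 1.0, -0.024, 0.0]
wrist_force: [0.4, 1.3, -0.8]
width: 0.0046
[ 0.553  -0.0727  0.2216]
[[261.6344048  185.32907194]] [[251.80626377 161.42963169]]
```

View pics/c6.png

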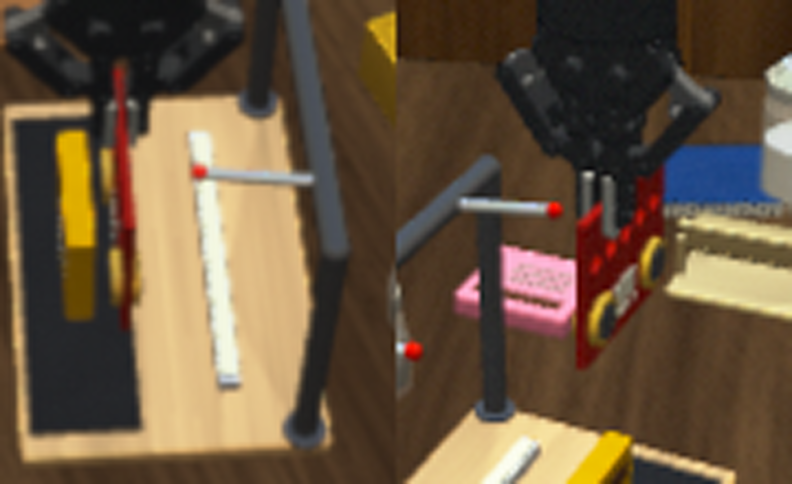

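```bash
cat > sg.py <<'E'
from h import *
def sign(T,dy,dz):  # sign corners: tool at +dy (sign y) of centre line, TCP dz below top
    y=-T[:3,1]; z=-T[:3,2]; top=T[:3,3]+z*dz-y*dy
    f=lambda j,k:top+y*j-z*k
    return np.array([f(-.055,0),f(.055,0),f(.055,.095),f(-.055,.095)]),f
E
python3 - <<'E'
from sg import *
d=load("d6");s=load("s6");T=Tt()
P,f=sign(T,.0228,.018)
for n,q in(("scene",s),("side",d)):
    print(n,proj(q,P).round(1).tolist(), "hole",proj(q,f(0,.03)).round(1).tolist())
    h=cv2.cvtColor(q["img"],cv2.COLOR_RGB2HSV).astype(int); m=((h[...,0]<7)|(h[...,0]>173))&(h[...,1]>150)&(h[...,2]>50)
    r=np.zeros_like(m); 
    if n=="scene": r[160:235,255:272]=1
    else: r[130:200,244:275]=1
    c=max(cv2.findContours((m&r).astype(np.uint8),cv2.RETR_EXTERNAL,cv2.CHAIN_APPROX_NONE)[0],key=cv2.contourArea)
    hull=cv2.convexHull(c); print(cv2.approxPolyDP(hull,1.5,True).reshape(-1,2).tolist())
b=d["img"][140:200,235:280].copy()
b=cv2.resize(b,None,fx=10,fy=10,interpolation=cv2.INTER_CUBIC)
for p in proj(d,np.vstack([P,[f(j,.03) for j in(-.04,-.02,0,.02,.04)]])): cv2.circle(b,tuple(int(v) for v in ((p-[235,140]+.5)*10)),4,(0,255,0),-1)
a=cv2.resize(s["img"][160:235,240:275],None,fx=8,fy=8,interpolation=cv2.INTER_CUBIC)
for p in proj(s,np.vstack([P,[f(j,.03) for j in(-.04,-.02,0,.02,.04)]])): cv2.circle(a,tuple(int(v) for v in ((p-[240,160]+.5)*8)),4,(0,255,0),-1)
cv2.imwrite("pics/c7.png",np.hstack([a,b])[:,:,::-1])
E
```

```text
scene [[264.3, 206.5], [260.8, 170.4], [260.0, 194.7], [263.3, 229.9]] hole [[262.2, 195.8]]
[[261, 170], [265, 204], [264, 213], [261, 199]]
side [[264.5, 142.0], [246.2, 161.0], [246.3, 193.6], [263.7, 173.1]] hole [[255.6, 161.5]]
[[264, 148], [265, 163], [250, 190], [246, 193], [246, 160]]
```

View pics/c7.png

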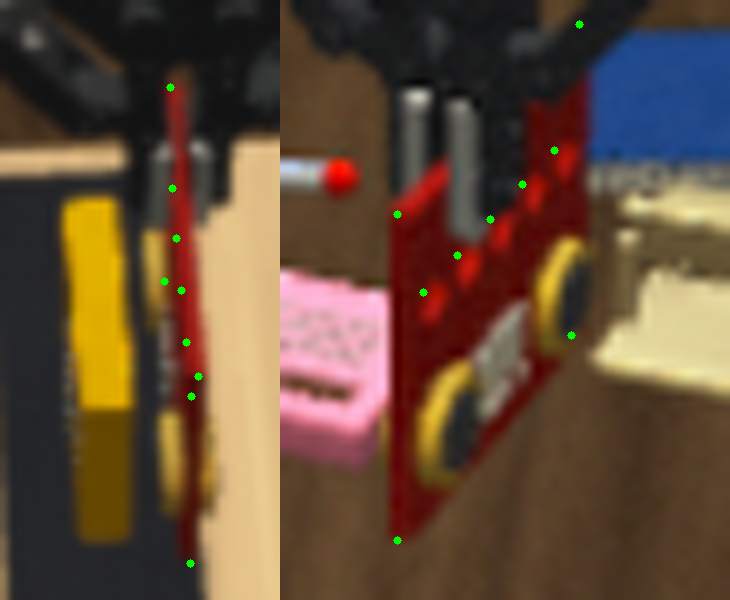

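```bash
python3 - <<'E'
from sg import *
d=load("d6");s=load("s6");pts={}
for n,q,rois in(("scene",s,[(268,139,280,150),(275,188,286,199)]),("side",d,[(204,183,214,195),(236,152,245,162)])):
    I=q["img"].astype(float); w=np.clip(I[...,0]-1.3*np.maximum(I[...,1],I[...,2])-25,0,None)
    for i,(a,b,c,e) in enumerate(rois):
        W=w[b:e,a:c]; yy,xx=np.mgrid[b:e,a:c]; p=[(W*xx).sum()/W.sum(),(W*yy).sum()/W.sum()]; pts[n,i]=p
        print(n,i,np.round(p,2),W.sum(),plane(q,[p],.2118).round(4))
for i in(0,1): print(tri(s,[pts["scene",i]],d,[pts["side",i]]).round(4))
E
python3 g2.py .566 -.0739 .2236 -2.4
```

```text
scene 0 [nan nan] 0.0 [[nan nan nan]]
scene 1 [279.79 193.55] 734.3 [[ 0.5947 -0.0946  0.2118]]
side 0 [208.44 189.1 ] 1884.3000000000002 [[0.6026 0.0673 0.2118]]
side 1 [240.61 157.1 ] 1387.8000000000002 [[ 0.5945 -0.0979  0.2118]]
 ** On entry to DLASCL parameter number  4 had an illegal value
 ** On entry to DLASCL parameter number  4 had an illegal value
 ** On entry to DLASCL parameter number  4 had an illegal value
 ** On entry to DLASCL parameter number  4 had an illegal value
 ** On entry to DLASCL parameter number  5 had an illegal value
 ** On entry to DLASCL parameter number  4 had an illegal value
(array([ 1.31,  0.06, -0.2 ]), array([-0.01, -0.03, -0.26]))<stdin>:6: RuntimeWarning: invalid value encountered in scalar divide
Traceback (most recent call last):
  File "h.py", line 25, in tri
    t=np.linalg.lstsq(np.c_[a,-b],o2-o1,rcond=None)[0]; x=o1+a*t[0];y=o2+b*t[1]; out.append(np.r_[(x+y)/2,np.linalg.norm(x-y)])
      ~~~~~~~~~~~~~~~^^^^^^^^^^^^^^^^^^^^^^^^^^^^^^
numpy.linalg.LinAlgError: SVD did not converge in Linear Least Squares
```

```bash
python3 -m handwheel '[[0,0,-0.2,0.7,0,-0.2,0.3],[0,0,0,0.6,0.06,0,0.3],[0,0,0,0,0,0,0.3],[0,0,0,0,0,0,0.3]]'; python3 g2.py .566 -.0739 .2236 -2.4; python3 -m handwheel '[[0,0,0,0.6,0,0,0.3],[0,0,0,0.6,0,0,0.3],[0,0,0,0.4,0,0,0.3],[0,0,0,0,0,0,0.3],[0,0,0,0,0,0,0.3]]';python3 -m handwheel '[[0,0,0,0.3,0,0,0.3],[0,0,0,0.3,0,0,0.3],[0,0,0,0,0,0,0.3],[0,0,0,0,0,0,0.3]]';python3 -m handwheel '[[0,0,0,0.3,0,0,0.3],[0,0,0,0.3,0,0,0.3],[0,0,0,0,0,0,0.3],[0,0,0,0,0,0,0.3]]'
```

```text
clock: 16.3
position: [0.5666, -0.0746, 0.2232]
eef_rot: [-0.0, 1.0, -0.022, 0.0]
wrist_force: [1.0, -0.2, -1.9]
width: 0.0045
(array([-0.06, -0.07, -0.04]), array([-0.  , -0.03, -0.09]))
clock: 16.72
position: [0.5824, -0.0757, 0.2231]
eef_rot: [-0.0, 1.0, -0.022, 0.0]
wrist_force: [-0.4, 0.1, -1.3]
width: 0.0044
clock: 17.05
position: [0.5883, -0.076, 0.2233]
eef_rot: [-0.0, 1.0, -0.022, 0.0]
wrist_force: [0.8, -0.4, -1.2]
width: 0.0046
clock: 17.38
position: [0.5946, -0.076, 0.2233]
eef_rot: [-0.0, 1.0, -0.022, 0.001]
wrist_force: [1.7, 2.4, -2.5]
width: 0.0046
```

```bash
python3 -m handwheel '[[0,0,0,0,-0.15,0.05,0.3],[0,0,0,0,0,0,0.3],[0,0,0,0,0,0,0.3]]';python3 -m handwheel '[[0,0,0,0.3,0,0.03,0.3],[0,0,0,0.3,0,0.05,0.3],[0,0,0,0,0,0,0.3],[0,0,0,0,0,0,0.3]]'; python3 -m handwheel '[[0,0,0,0.3,0,0.05,0.3],[0,0,0,0.3,0,0.05,0.3],[0,0,0,0,0,0,0.3],[0,0,0,0,0,0,0.3]]'
```

```text
clock: 17.63
position: [0.5942, -0.0748, 0.2229]
eef_rot: [0.0, 1.0, -0.022, 0.0]
wrist_force: [0.4, 0.2, -0.6]
width: 0.0042
clock: 17.97
position: [0.6004, -0.0751, 0.2219]
eef_rot: [0.0, 1.0, -0.022, 0.0]
wrist_force: [0.0, 0.1, -1.8]
width: 0.0047
clock: 18.3
position: [0.6064, -0.0753, 0.2209]
eef_rot: [-0.0, 1.0, -0.022, 0.0]
wrist_force: [0.2, 0.3, -0.8]
width: 0.0046
```

```bash
python3 -m handwheel '[[0,0,0,0.3,0,0.05,0.3],[0,0,0,0.3,0,0.05,0.3],[0,0,0,0.3,0,0.05,0.3],[0,0,0,0.3,0,0.05,0.3],[0,0,0,0.3,0,0.05,0.3],[0,0,0,0,0,0,0.3],[0,0,0,0,0,0,0.3]]'; python3 -m handwheel '[[0,0,0,0,0,0.15,0.3],[0,0,0,0,0,0.15,0.3],[0,0,0,0,0,0,0.3],[0,0,0,0,0,0,0.3]]';python3 - <<'E'
from h import *
d=snap("side","d8");s=snap("scene","s8")
a=s["img"][155:255,240:320];b=d["img"][120:220,200:280]
cv2.imwrite("pics/c8.png",cv2.resize(np.hstack([a,b]),None,fx=4.9,fy=4.9,interpolation=cv2.INTER_CUBIC)[:,:,::-1])
E
```

```text
clock: 18.88
position: [0.6214, -0.0759, 0.2184]
eef_rot: [-0.0, 1.0, -0.022, 0.0]
wrist_force: [-0.3, 0.1, 0.2]
width: 0.0042
clock: 19.22
position: [0.6212, -0.0759, 0.2156]
eef_rot: [-0.0, 1.0, -0.022, 0.0]
wrist_force: [0.3, 1.1, -1.6]
width: 0.0043
```

View pics/c8.png

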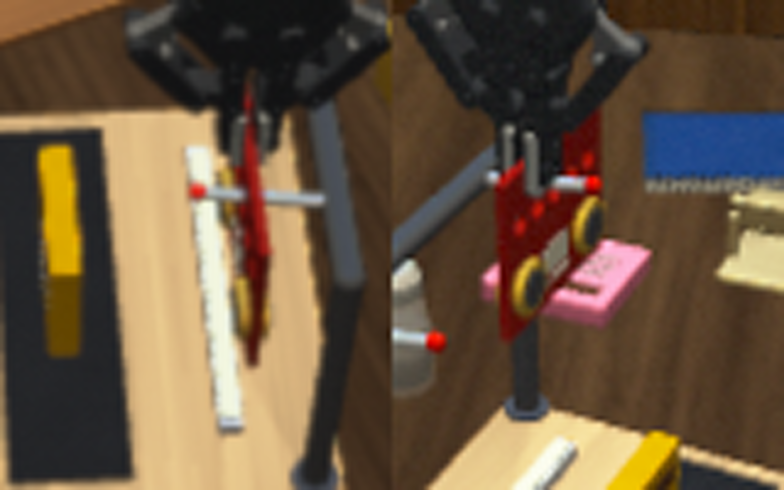

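Threaded: the pin emerges through the middle hole in both views. I'll lower it onto the pin until the weight is taken.

```bash
python3 -m handwheel '[[0,0,0,0,0,0.1,0.3],[0,0,0,0,0,0,0.3],[0,0,0,0,0,0,0.3]]'|grep -E "pos|force"; python3 -m handwheel '[[0,0,0,0,0,0.1,0.3],[0,0,0,0,0,0,0.3],[0,0,0,0,0,0,0.3]]'|grep -E "pos|force";
```

```text
position: [0.6214, -0.0759, 0.2151]
wrist_force: [0.4, 1.5, 2.8]
position: [0.6216, -0.0758, 0.2147]
wrist_force: [-1.6, 1.6, 6.8]
```

```bash
python3 -m handwheel '[[0,0,0,0,0,-0.08,0.3],[0,0,0,0,0,0,0.8],[0,0,0,0,0,0,1.2],[0,0,0,0,0,0,1.6],[0,0,0,0,0,0,2.2],[0,0,0,0,0,0,2.2],[0,0,0,0,0,-1,2.2],[0,0,0,0,0,-2,2.2],[0,0,0,0,0,-3,2.2],[0,0,0,0,0,-4,2.2]]'; python3 -m handwheel '[[0,0,0,0,0,-3,4.5],[0,0,0,0,0,0,4.5],[0,0,0,0,0,0,4.5]]'; python3 g2.py .58 .29 .32 18.9; python3 - <<'E'
from h import *
d=snap("side","d9");s=snap("scene","s9")
E
```

```text
clock: 20.65
position: [0.6204, -0.0757, 0.3142]
eef_rot: [-0.001, 1.0, -0.022, -0.002]
wrist_force: [1.1, -0.2, -0.2]
width: 0.0219
clock: 20.9
position: [0.6214, -0.076, 0.3469]
eef_rot: [0.001, 1.0, -0.022, 0.002]
wrist_force: [0.7, 0.3, -1.0]
width: 0.045
(array([ -5.77, -36.38,   2.62]), array([  0.12,  -0.27, -21.44]))
```

```bash
python3 -m handwheel '[[0,0,-5.35,0,0,0,4.5],[0,0,-5.35,0,0,0,4.5],[0,0,-5.35,0,0,0,4.5],[0,0,-5.35,0,0,0,4.5]]'; python3 -m handwheel '[[0,0,0,0.78,-3.58,0,4.5],[0,0,0,0.78,-3.58,0,4.5],[0,0,0,0.78,-3.58,0,4.5],[0,0,0,0.78,-3.58,0,4.5],[0,0,0,0.78,-3.58,0,4.5],[0,0,0,0.78,-3.58,0,4.5],[0,0,0,0.78,-3.58,0,4.5],[0,0,0,0.78,-3.58,0,4.5],[0,0,0,0.78,-3.58,0,4.5],[0,0,0,0.78,-3.58,0,4.5]]'; python3 -m handwheel '[[0,0,0,0,0,4,4.5],[0,0,0,0,0,4,4.5],[0,0,0,0,0,4,4.5],[0,0,0,0,0,4,4.5],[0,0,0,0,0,4,4.5],[0,0,0,0,0,0,4.5],[0,0,0,0,0,0,4.5]]'; python3 g2.py .5796 .2878 .087 18.9;  python3 - <<'E'
from h import *
s=snap("wrist","w10"); d=snap("side","d10");sc=snap("scene","s10");b=s["img"].copy()
y=np.array([-np.sin(np.radians(18.9)),np.cos(np.radians(18.9)),0]);x=np.array([y[1],-y[0],0])
c=np.array([.5812,.2831,.105])
for p in proj(s,[c+i*.003*x+j*.055*y for i,j in((-1,-1),(1,-1),(1,1),(-1,1))]): cv2.circle(b,(int(round(p[0])),int(round(p[1]))),2,(0,255,0),-1)
b=b[110:350,150:400]
e=cv2.resize(d["img"][120:220,190:260],(420,600),interpolation=cv2.INTER_CUBIC); b=cv2.resize(b,(375,360))
b=np.vstack([b,np.zeros((240,375,3),np.uint8)])
cv2.imwrite("pics/w10b.png",np.hstack([b,e])[:,:,::-1])
E
```

```text
clock: 21.33
position: [0.6209, -0.0759, 0.343]
eef_rot: [-0.001, 0.986, 0.166, -0.001]
wrist_force: [1.1, 0.5, 0.4]
width: 0.0449
clock: 22.17
position: [0.5785, 0.2897, 0.3431]
eef_rot: [0.0, 0.986, 0.164, -0.001]
wrist_force: [0.1, -0.6, 0.3]
width: 0.0449
clock: 22.75
position: [0.5786, 0.2878, 0.1429]
eef_rot: [0.0, 0.986, 0.164, -0.002]
wrist_force: [0.9, -0.0, 2.1]
width: 0.0451
(array([0.13, 0.03, 5.59]), array([-0.  ,  0.26, -0.04]))
```

View pics/w10b.png

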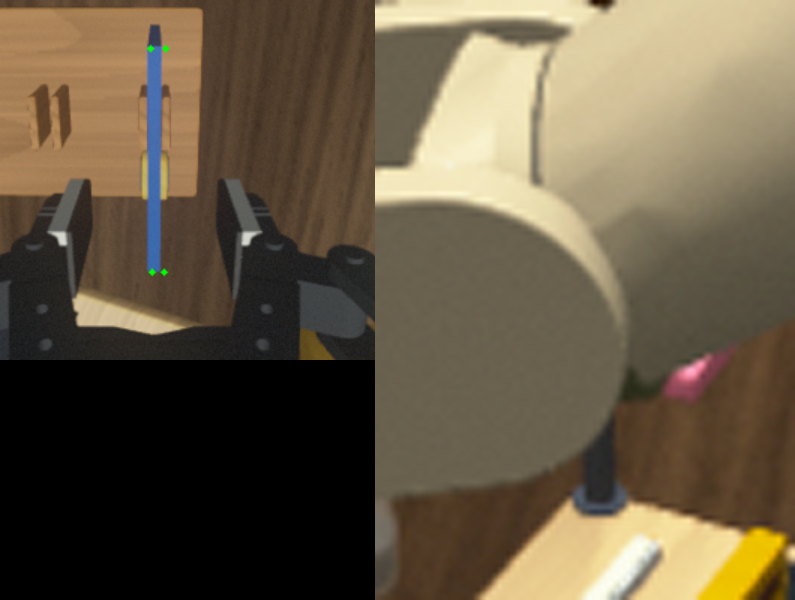

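Blue lies along the prediction (about 1 mm to the left of it), centred between the fingers. I'll descend and grip.

```bash
python3 -m handwheel '[[0,0,0,0,0,1.5,4.5],[0,0,0,0,0,1.5,4.5],[0,0,0,0,0,1.5,4.5],[0,0,0,0,0,1.1,4.5],[0,0,0,0,0,0,4.5],[0,0,0,0,0,0,2],[0,0,0,0,0,0,0.3],[0,0,0,0,0,0,0.3],[0,0,0,0,0,0,0.3],[0,0,0,0,0,0,0.3]]';python3 -m handwheel '[[0,0,0,0,0,0,0.3],[0,0,0,0,0,0,0.3],[0,0,0,0,0,0,0.3]]'; python3 -m handwheel '[[0,0,0,0,0,-2.4,0.3],[0,0,0,0,0,-3.7,0.3],[0,0,0,0,0,-3.7,0.3],[0,0,0,0,0,-3.8,0.3],[0,0,0,0,0,0,0.3]]'
```

```text
clock: 23.73
position: [0.5797, 0.2881, 0.0899]
eef_rot: [-0.0, 0.986, 0.164, 0.001]
wrist_force: [-1.5, -1.6, 5.4]
width: 0.0046
clock: 23.98
position: [0.5796, 0.2881, 0.0898]
eef_rot: [0.0, 0.986, 0.164, 0.001]
wrist_force: [-2.2, -0.2, 5.7]
width: 0.0041
clock: 24.4
position: [0.5814, 0.2888, 0.2333]
eef_rot: [-0.001, 0.986, 0.164, 0.008]
wrist_force: [1.0, -0.1, 0.1]
width: 0.0044
```

```bash
python3 -m handwheel '[[0,0,5.3,-0.4,0,0,0.3],[0,0,5.3,-0.4,0,0,0.3],[0,0,5.3,-0.4,0,0,0.3],[0,0,5.3,-0.4,0,0,0.3]]'; python3 -m handwheel '[[0,0,0,0,3.27,0.11,0.3],[0,0,0,0,3.27,0.11,0.3],[0,0,0,0,3.27,0.11,0.3],[0,0,0,0,3.27,0.11,0.3],[0,0,0,0,3.27,0.11,0.3],[0,0,0,0,3.27,0.11,0.3],[0,0,0,0,0,0,0.3],[0,0,0,0,0,0,0.3],[0,0,0,0,0,0,0.3]]'; python3 g2.py .5726 .0937 .2266 -2.3
python3 - <<'E'
from sg import *
d=snap("side","d11");s=snap("scene","s11");T=Tt()
P,f=sign(T,.0052,.0152)
for n,q in(("scene",s),("side",d)):
    pp=proj(q,P);print(n,pp.round(1).tolist())
    h=cv2.cvtColor(q["img"],cv2.COLOR_RGB2HSV).astype(int); m=(h[...,0]>100)&(h[...,0]<125)&(h[...,1]>140)&(h[...,2]>40)
    r=np.zeros_like(m); a=pp.min(0).astype(int)-6; b=pp.max(0).astype(int)+7; r[a[1]:b[1],a[0]:b[0]]=1
    c=max(cv2.findContours((m&r).astype(np.uint8),cv2.RETR_EXTERNAL,cv2.CHAIN_APPROX_NONE)[0],key=cv2.contourArea)
    print(cv2.approxPolyDP(cv2.convexHull(c),1.5,True).reshape(-1,2).tolist())
    print("ball",proj(q,[[.6016,.0685,.2118],[.5947,-.0967,.2118]]).round(1).tolist())
    I=q["img"].astype(float); w=(I[...,0]-1.3*np.maximum(I[...,1],I[...,2])-15>0)
    for p in proj(q,[[.6016,.0685,.2118]]):
        x0,y0=(p-6).astype(int); ys,xs=np.nonzero(w[y0:y0+13,x0:x0+13]); print("seen",xs.mean()+x0,ys.mean()+y0,len(xs))
E
```

```text
clock: 24.73
position: [0.5635, 0.285, 0.2244]
eef_rot: [-0.0, 1.0, -0.023, 0.0]
wrist_force: [0.0, -0.2, -1.5]
width: 0.0041
clock: 25.48
position: [0.5557, 0.0892, 0.2179]
eef_rot: [-0.0, 1.0, -0.021, 0.0]
wrist_force: [-0.7, -0.6, -1.2]
width: 0.0045
(array([ 1.67, -0.51, -0.87]), array([-0.02, -0.05, -0.05]))
scene [[257.0, 151.3], [253.9, 121.4], [253.5, 146.1], [256.4, 175.7]]
[[255, 132], [257, 141], [256, 158], [254, 146]]
ball [[273.5, 144.9], [279.9, 194.2]]
seen 271.0 146.0 36
side [[234.7, 177.7], [211.3, 202.9], [213.2, 237.8], [235.3, 211.0]]
[[235, 184], [232, 216], [213, 237], [211, 202], [220, 192]]
ball [[208.6, 189.5], [240.3, 157.3]]
seen 208.65 189.35 20
```

```bash
python3 -m handwheel '[[0,0,0,0.8,-0.55,-0.9,0.3],[0,0,0,0.8,0,0,0.3],[0,0,0,0,0,0,0.3],[0,0,0,0,0,0,0.3]]'; python3 g2.py .5726 .0937 .2266 -2.3; python3 -m handwheel '[[0,0,0,0.6,0,0,0.3],[0,0,0,0.6,-0.05,0,0.3],[0,0,0,0.4,0,0,0.3],[0,0,0,0,0,0,0.3],[0,0,0,0,0,0,0.3]]';python3 -m handwheel '[[0,0,0,0.3,0,0,0.3],[0,0,0,0.3,-0.05,0,0.3],[0,0,0,0,0,0,0.3],[0,0,0,0,0,0,0.3]]';python3 -m handwheel '[[0,0,0,0.3,0,0,0.3],[0,0,0,0.2,0,0,0.3],[0,0,0,0,0,0,0.3],[0,0,0,0,0,0,0.3]]'
```

```text
clock: 25.92
position: [0.572, 0.0943, 0.2262]
eef_rot: [0.0, 1.0, -0.02, -0.0]
wrist_force: [-1.0, 0.1, -1.5]
width: 0.0043
(array([ 0.07,  0.06, -0.04]), array([0.  , 0.  , 0.02]))
clock: 26.33
position: [0.5881, 0.0936, 0.2265]
eef_rot: [-0.0, 1.0, -0.02, 0.0]
wrist_force: [-0.4, 0.4, -1.3]
width: 0.0046
clock: 26.67
position: [0.594, 0.0939, 0.2267]
eef_rot: [0.0, 1.0, -0.02, 0.0]
wrist_force: [0.7, -0.0, -0.2]
width: 0.0041
clock: 27.0
position: [0.599, 0.0937, 0.2267]
eef_rot: [-0.0, 1.0, -0.02, 0.0]
wrist_force: [0.1, 0.6, -0.9]
width: 0.0043
```

Clean so far, with no contact force. I'll continue along the pin.

```bash
python3 -m handwheel '[[0,0,0,0.3,0,0.03,0.3],[0,0,0,0.3,0,0.05,0.3],[0,0,0,0,0,0,0.3],[0,0,0,0,0,0,0.3]]'; python3 -m handwheel '[[0,0,0,0.3,0,0.05,0.3],[0,0,0,0.3,-0.04,0.05,0.3],[0,0,0,0,0,0,0.3],[0,0,0,0,0,0,0.3]]';python3 -m handwheel '[[0,0,0,0.3,0,0.05,0.3],[0,0,0,0.3,0,0.05,0.3],[0,0,0,0.3,-0.04,0.05,0.3],[0,0,0,0.3,0,0.05,0.3],[0,0,0,0.3,0,0.05,0.3],[0,0,0,0,0,0,0.3],[0,0,0,0,0,0,0.3]]'; python3 -m handwheel '[[0,0,0,0,0,0.15,0.3],[0,0,0,0,0,0.1,0.3],[0,0,0,0,0,0,0.3],[0,0,0,0,0,0,0.3]]'; python3 - <<'E'
from h import *
d=snap("side","d12");s=snap("scene","s12")
a=s["img"][110:250,235:315];b=d["img"][130:270,180:280]
cv2.imwrite("pics/c12.png",cv2.resize(np.hstack([a,b]),None,fx=4.2,fy=4.2,interpolation=cv2.INTER_CUBIC)[:,:,::-1])
E
```

```text
clock: 27.33
position: [0.605, 0.0935, 0.2258]
eef_rot: [0.0, 1.0, -0.02, 0.0]
wrist_force: [0.4, -0.4, -0.9]
width: 0.0042
clock: 27.67
position: [0.6111, 0.0937, 0.2248]
eef_rot: [-0.0, 1.0, -0.02, 0.0]
wrist_force: [0.4, -0.6, -1.3]
width: 0.0045
clock: 28.25
position: [0.626, 0.0934, 0.2223]
eef_rot: [0.0, 1.0, -0.02, 0.0]
wrist_force: [0.4, -0.1, -1.2]
width: 0.004
clock: 28.58
position: [0.6258, 0.0934, 0.22]
eef_rot: [0.0, 1.0, -0.02, 0.0]
wrist_force: [-1.0, -0.2, -0.8]
width: 0.0044
```

View pics/c12.png

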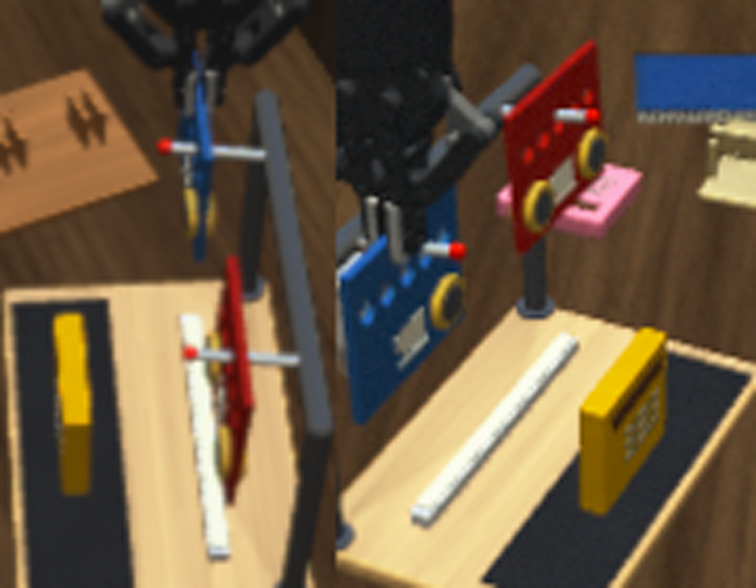

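Red hangs level on the right hook. Blue is threaded on the left hook through its fourth hole, on the disc side, which is the one over its centre of mass. I'll lower and release.

```bash
python3 -m handwheel '[[0,0,0,0,0,0.1,0.3],[0,0,0,0,0,0,0.3],[0,0,0,0,0,0,0.3]]'|grep -E "pos|force"; python3 -m handwheel '[[0,0,0,0,0,0.1,0.3],[0,0,0,0,0,0,0.3],[0,0,0,0,0,0,0.3]]'|grep -E "pos|force";
```

```text
position: [0.6261, 0.0933, 0.2192]
wrist_force: [0.7, -0.8, -0.6]
position: [0.6262, 0.0932, 0.2186]
wrist_force: [-0.3, -1.5, 4.2]
```

```bash
python3 -m handwheel '[[0,0,0,0,0,-0.08,0.3],[0,0,0,0,0,0,0.8],[0,0,0,0,0,0,1.2],[0,0,0,0,0,0,1.6],[0,0,0,0,0,0,2.2],[0,0,0,0,0,0,2.2],[0,0,0,0,0,-1,2.2],[0,0,0,0,0,-2,2.2],[0,0,0,0,0,-3,2.2],[0,0,0,0,0,-4,2.2]]'; python3 -m handwheel '[[0,0,0,0,0,-2,4.5],[0,0,0,-2.1,3.5,0,4.5],[0,0,0,-2.1,3.5,0,4.5],[0,0,0,-2.1,3.5,0,4.5],[0,0,0,-2.1,3.5,0,4.5],[0,0,0,-2.1,3.5,0,4.5],[0,0,0,-2.1,3.5,0,4.5],[0,0,0,-2.1,3.5,0,4.5],[0,0,0,-2.1,3.5,0,4.5],[0,0,0,-2.1,3.5,0,4.5]]';python3 -m handwheel '[[0,0,0,-2.1,3.5,0,4.5],[0,0,0,0,0,1.5,4.5],[0,0,0,0,0,1.5,4.5],[0,0,0,0,0,0,4.5],[0,0,0,0,0,0,4.5]]'; python3 - <<'E'
from h import *
s=snap("wrist","w13"); d=snap("side","d13");sc=snap("scene","s13");print(Tt()[:3,3],ctrl.observe()["joints"])
b=cv2.resize(s["img"],(470,352)); e=cv2.resize(d["img"][130:270,150:260],(330,420),interpolation=cv2.INTER_CUBIC)
v=np.zeros((600,800,3),np.uint8); v[:352,:470]=b; v[:420,470:]=e
f=cv2.resize(sc["img"][110:250,180:330],(265,248)); v[352:,:265]=f
cv2.imwrite("pics/v13.png",v[:,:,::-1])
E
```

```text
clock: 30.02
position: [0.6251, 0.0935, 0.3186]
eef_rot: [-0.0, 1.0, -0.02, -0.002]
wrist_force: [1.1, -0.1, 0.4]
width: 0.022
clock: 30.85
position: [0.4227, -0.2147, 0.3397]
eef_rot: [0.0, 1.0, -0.02, 0.001]
wrist_force: [1.1, 0.2, -0.2]
width: 0.0448
clock: 31.27
position: [0.4017, -0.2476, 0.3093]
eef_rot: [-0.0, 1.0, -0.02, 0.0]
wrist_force: [0.4, -0.5, 0.5]
width: 0.045
[ 0.40227153 -0.2475062   0.3098822 ] [-8.03244329e-01  1.91930643e-01  1.34187512e+00  4.56158111e-04
  1.60540715e+00 -7.63380395e-01]
```

View pics/v13.png

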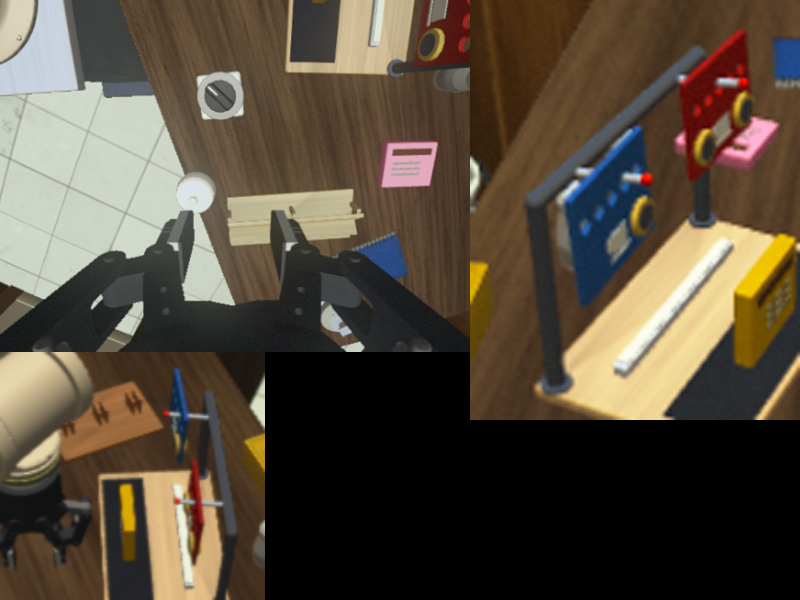

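Both signs hang level and free, and the card stands. The dimmer is at wrist (219,95) in the inset. I'm out of picture views, so I'll measure the knob numerically.

```bash
python3 - <<'E'
from h import *
s=load("w13"); g=cv2.cvtColor(s["img"],cv2.COLOR_RGB2GRAY)
c=g[76:132,210:270]
for r in c[::1]: print("".join(" .:-=+*#%@"[int(v)*10//256] for v in r))
E
```

```text
-------------------------::::--:::::---::::------:::------:-
------------------------::::-----:::::::-----====-::------::
----:--------------------====+++==-----=+++*******+-:::---::
---------------------=++*****###**+++++*###%%%%%%%#-:------:
----:--------------=+**##############***#%%%%%%%%%#+-------:
-----------====+==+*###################**##%%%%%%%%*--------
------=++*****#***#######################**#%@@@@%%*-------:
-----+*###%%%%#############################**%@@@%%#--------
----=#%%%%%%%%################################%@@%%#-:------
----+#%%%%%%###################################%%%%#=:------
----*%%@@@%#*################***################%%%#=-:-----
----*%%@@@#*############*****+++***##############%%#=-------
-:--+#%@@%############*+=---------++**##############+-------
-:--+#%%%###########*+=--------------+*#############+-:-----
----=#%%#*#######*++=----=-=---=--=---=**###########+-::----
--:-=#%%########*=:-::----=--=---=------=*#########*+-:-----
----=#%########*=:--:::---------=-====---=*#########+-:-----
----=##########+-----::::-===--===--------=*########*-:-----
--
[... 1615 characters left out ...]
-----:--+#########*#%@%%+----
--------=##*###########*=----------++###########*#%@@%#+----
---------#%#**###########*++====++#############**%@@@%%*-:--
---------+%%#*################################*##@@@@%#+----
:--------+%%@%#*#############################*#%%%%%%%#=:---
:--------=%%@@%#*###########################*#%%%%####+:::--
::-------=%%@@@%***#######################*+*###**+==-::::--
:--------=#%%@@@%#***###################**+--=-----:::::-:::
:---------*%%%%%%%%#+**###############*+=--:::::::-:--:::-::
::---------##%#######+++****#####****+----:::-::::::--:::::-
::---------=++++===-------==+++===--------::::::::::--::::::
:::-----------------------------------------:::-:::----:::-:
```

```bash
python3 - <<'E'
from h import *
s=load("w13"); o=np.array([210,76.])
print("disc",plane(s,[o+[29,28.6]],.038),"bar",plane(s,[o+[28.6,29]],.065))
p=plane(s,[o+[29-10.6,29-10],o+[29+10.6,29+10]],.065); d=p[1]-p[0]; print("bar dir",np.degrees(np.arctan2(d[1],d[0])),"marker end -d")
c=plane(s,[o+[4,9],o+[49,3],o+[10,52],o+[54,46]],.024); print("box",c.round(4).tolist(),c.mean(0))
print(np.degrees(ctrl.observe()["joints"]).round(1))
E
```

```text
disc [[ 0.38517831 -0.18030708  0.038     ]] bar [[ 0.38587018 -0.18019422  0.065     ]]
bar dir -45.23549912611329 marker end -d
box [[0.351, -0.1524, 0.024], [0.4142, -0.1472, 0.024], [0.3551, -0.2123, 0.024], [0.4193, -0.2065, 0.024]] [ 0.38491623 -0.17961904  0.024     ]
[-46.   11.   76.9   0.   92.  -43.7]
```

```bash
python3 -m handwheel '[[0,0,-6.8,0,0,0,4.5],[0,0,-6.8,0,0,0,4.5],[0,0,-6.8,0,0,0,4.5],[0,0,-6.8,0,0,0,4.5],[0,0,-6.7,0,0,0,4.5],[0,0,-6.7,0,0,0,4.5],[0,0,-6.7,0,0,0,4.5],[0,0,0,0,0,0,4.5],[0,0,0,0,0,0,4.5]]'; python3 g2.py .3857 -.1802 .16 45
```

```text
clock: 32.17
position: [0.4021, -0.2475, 0.3093]
eef_rot: [0.001, 0.925, 0.381, 0.0]
wrist_force: [1.0, 0.3, -0.0]
width: 0.0453
(array([ 3.58, -5.96, 14.92]), array([ 0.09, -0.02, -0.2 ]))
```

```bash
python3 -m handwheel '[[0,0,0,1.8,-3,0,4.5],[0,0,0,1.78,-2.96,0,4.5],[0,0,0,0,0,3.7,4.5],[0,0,0,0,0,3.7,4.5],[0,0,0,0,0,3.7,4.5],[0,0,0,0,0,3.8,4.5],[0,0,0,0,0,0,4.5],[0,0,0,0,0,0,4.5]]'; python3 g2.py .3857 -.1802 .043 45;python3 - <<'E'
from h import *
s=snap("wrist","w14"); g=cv2.cvtColor(s["img"],cv2.COLOR_RGB2GRAY)
P=proj(s,[[.3857,-.1802,.068],[.3857+.0163,-.1802-.0163,.068],[.3857-.0163,-.1802+.0163,.068]]); print(P.round(1).tolist())
x0,y0=(P[0]).astype(int); print(x0,y0)
c=g[max(0,y0-64):y0+64:2,x0-56:x0+56:2]
for r in c: print("".join(" .:-=+*#%@"[int(v)*10//256] for v in r))
E
```

```text
clock: 32.83
position: [0.3851, -0.1801, 0.1599]
eef_rot: [-0.001, 0.924, 0.381, -0.0]
wrist_force: [0.5, 0.7, 1.3]
width: 0.0448
(array([ 0.03,  0.08, 11.69]), array([-0.11, -0.01, -0.16]))
[[253.3, 192.2], [253.4, 217.2], [253.2, 165.7]]
253 192
---::-::::::---------::---------------------::::-:::::::
--:::::-:::--::------:----------------:---::::--::::::::
--::-:--:::---------------=+=-------------::::--::::::::
--:----::::-------------=*#%*=------------:::--:::-:::::
---::--::::-------------*%%%%#=----------:::--::::::::::
:--:--::::-------------*%%%@%%#+---------::---::::::::--
:-:--::::-------------+%%%@@@%%#+-------:::---::::::::--
--:--::::------------+#%%@@%%%%%%*------::----:--::::---
::-:-:::------------=#%%**++++++*#*=---:::--:::--::::---
:::::::------------=*++**######***++=--:::--:::-::------
::--:::-----------=++*#############*+=:::---::-:::-----:
:---:::-----------+*#################*+-:--::--:-------:
---::------------*#####################*---:--:::::---::
--:::----------=*#######################*-::--::------::
:-::----------=*############***##########*-:---::----:
[... 2095 characters left out ...]
::::--::::..----
----:..-:----::::::::-:::::--:-----::::::::--:::-...----
----...-:---::::-::-::::::-:-------::::::-:::::::...:---
---:...:----::-::::::::::---------::::::::::::-::....---
---....----::::::::-:::::--------::::::::::::::::....---
---....---::::::::--::::--:-----::::::::::::::::-....:--
--:....:--::::::::-:::::::------:::::::::::::::-:.....--
--.....:-::::::--:::::::-------::::::::::::::::-:.....--
--.....::::::::--::::::--:----:::::::::::::::::::.....:-
-:.....::::::::-:::::::-:----::::::::::::::::-:::......-
-.......:::::::::::::::::----::::::::::::::::::::......-
-.......::::::::::::::::----:::::::::::::::::::::......:
:.......::::::::::::-::----::::::::::::::::::::--.......
```

The knob bar sits vertical in the image and centred under the jaws. I'll descend, grip and turn clockwise.

```bash
python3 -m handwheel '[[0,0,0,0,0.07,3.5,4.5],[0,0,0,0,0,3.5,4.5],[0,0,0,0,0,3,4.5],[0,0,0,0,0,1.6,4.5],[0,0,0,0,0,0,4.5],[0,0,0,0,0,0,2.5],[0,0,0,0,0,0,1],[0,0,0,0,0,0,1],[0,0,0,0,0,0,1],[0,0,0,0,0,0,1]]'; python3 -m handwheel '[[0,0,0,0,0,0,1],[0,0,0,0,0,0,1],[0,0,5,0,0,0,1],[0,0,5,0,0,0,1],[0,0,5,0,0,0,1],[0,0,5,0,0,0,1],[0,0,0,0,0,0,1]]'; python3 -c "
from bench import ctrl;o=ctrl.observe();print(o['wrist_torque'])"
```

```text
clock: 33.72
position: [0.3871, -0.1815, 0.0458]
eef_rot: [0.002, 0.924, 0.382, 0.002]
wrist_force: [0.9, 2.7, 7.9]
width: 0.0128
clock: 34.3
position: [0.3869, -0.1816, 0.0458]
eef_rot: [0.002, 0.977, 0.214, 0.002]
wrist_force: [-0.8, 1.7, 9.0]
width: 0.0127
[ 0.04543     0.09666207 -0.04282659]
```

```bash
cat > t.py <<'E'
from h import *
o=ctrl.observe(); T=Tt(); print("yaw",np.degrees(np.arctan2(T[1,0],T[0,0])).round(2),"tz",o["wrist_torque"],"F",o["wrist_force"],"w",o["width"])
E
python3 t.py; python3 -m handwheel '[[0,0,6,0,0,0,1],[0,0,6,0,0,0,1],[0,0,6,0,0,0,1],[0,0,6,0,0,0,1],[0,0,6,0,0,0,1],[0,0,6,0,0,0,1],[0,0,6,0,0,0,1],[0,0,6,0,0,0,1],[0,0,0,0,0,0,1]]' >/dev/null; python3 t.py;  python3 -m handwheel '[[0,0,6,0,0,0,1],[0,0,6,0,0,0,1],[0,0,6,0,0,0,1],[0,0,6,0,0,0,1],[0,0,0,0,0,0,1]]' >/dev/null; python3 t.py; python3 -m handwheel '[[0,0,6,0,0,0,1],[0,0,6,0,0,0,1],[0,0,6,0,0,0,1],[0,0,0,0,0,0,1]]' >/dev/null; python3 t.py
```

```text
yaw 24.69 tz [ 0.04543     0.09666207 -0.04282659] F [-0.75816552  1.72850858  9.03319757] w 0.012670394381305877
yaw -23.35 tz [-0.10083041  0.83217547 -0.02143875] F [-3.28105888 -0.45369379 11.31463195] w 0.012916250537135122
yaw -47.34 tz [ 0.02910984  0.99791297 -0.00503489] F [-4.96468985 -0.08130965 13.35079015] w 0.012394937837596756
yaw -65.33 tz [ 0.20438059  0.79711242 -0.01242712] F [-3.7903923   1.38724113 12.54586512] w 0.012817097874921909
```

```bash
python3 -m handwheel '[[0,0,6,0,0,0,1],[0,0,6,0,0,0,1],[0,0,6,0,0,0,1],[0,0,0,0,0,0,1]]' >/dev/null; python3 t.py; python3 -m handwheel '[[0,0,6,0,0,0,1],[0,0,6,0,0,0,1],[0,0,0,0,0,0,1]]' >/dev/null; python3 t.py; python3 -m handwheel '[[0,0,5,0,0,0,1],[0,0,5,0,0,0,1],[0,0,0,0,0,0,1]]' >/dev/null; python3 t.py; python3 -m handwheel '[[0,0,3,0,0,0,1],[0,0,3,0,0,0,1],[0,0,0,0,0,0,1]]' >/dev/null; python3 t.py
```

```text
yaw -83.34 tz [ 0.23619606  0.4090123  -0.03073441] F [-2.22690439  0.56568327 10.20043787] w 0.012725058265570762
yaw -95.34 tz [ 0.15661785  0.33845155 -0.04573903] F [-1.25370629 -0.03052546  9.58891144] w 0.01253684426849947
yaw -105.28 tz [ 0.15666982  0.25800152 -0.00876928] F [0.29144573 0.57804462 9.91690792] w 0.012694061122696623
yaw -111.18 tz [0.14487058 0.24650796 0.07721182] F [-0.45809431  0.26248361  9.82961437] w 0.012554205094098379
```

```bash
python3 -m handwheel '[[0,0,2,0,0,0,1],[0,0,2,0,0,0,1],[0,0,0,0,0,0,1]]' >/dev/null; python3 t.py; python3 -m handwheel '[[0,0,2,0,0,0,1],[0,0,2,0,0,0,1],[0,0,0,0,0,0,1]]' >/dev/null; python3 t.py
```

```text
yaw -115.11 tz [0.13694493 0.29158883 0.13790336] F [-0.37515289  0.66366091  9.41962958] w 0.013087803085218149
yaw -119.11 tz [0.16883264 0.23125357 0.12910892] F [-0.37760074  0.23786197  8.98404848] w 0.012583440374475655
```

The torque rose past the knob's 0.04 N m to a plateau of about 0.13 after roughly 155°, so the end stop is reached. I'll release, rise and verify.

```bash
python3 -m handwheel '[[0,0,0,0,0,0,1.8],[0,0,0,0,0,0,2.6],[0,0,0,0,0,0,3.5],[0,0,0,0,0,0,4.5],[0,0,0,0,0,0,4.5],[0,0,0,0,0,-2,4.5],[0,0,0,0,0,-3,4.5],[0,0,0,0,0,-4,4.5],[0,0,0,0,0,-4,4.5],[0,0,0,0,0,0,4.5]]'; python3 - <<'E'
from h import *
T=Tt();s=snap("wrist","w15"); g=cv2.cvtColor(s["img"],cv2.COLOR_RGB2GRAY); snap("scene","s15");d=snap("side","d15")
P=proj(s,[[.3865,-.181,.068]]); x0,y0=P[0].astype(int); print(np.degrees(np.arctan2(T[1,0],T[0,0])),x0,y0)
c=g[max(0,y0-56):y0+56:2,x0-56:x0+56:2]
for r in c: print("".join(" .:-=+*#%@"[int(v)*10//256] for v in r))
for a,b in(("d13","d15"),("s13","s15")):
    A=load(a)["img"].astype(int);B=load(b)["img"].astype(int)
    m=(abs(A-B).max(2)>40).astype(np.uint8); n,l,st,ce=cv2.connectedComponentsWithStats(m); print(a,[(st[i].tolist()) for i in range(1,n) if st[i,4]>8])
E
```

```text
clock: 38.22
position: [0.3877, -0.1824, 0.18]
eef_rot: [0.002, -0.507, 0.862, -0.006]
wrist_force: [0.4, -0.1, 0.0]
width: 0.0451
-119.02189979671532 251 185
----:----:::-:::::-------:----::::::--::::::::::--------
:--:-----::-:::::-------:-----:-:::-:-:::-:::::---::----
---:---:::::::::-----**=------:::---::::::-::-----------
-:-----::::::::-----*#%#*+=---::---::::::::::-----------
-::--:::-::::::----=%%%%%#*+=-::---::::-:::-------------
:-----:-:::::------*%%@@%%%##+=---:::-::::--------------
:----:::::::-------#%@@@%*+==+==--::-::::---------------
---::::::::-------+%%%*++########*=-:::---------:-------
----:-:::----:----#%*+##############*-------------------
--:::::::-------:+#+*#################+-----------------
-:-:::::------::-+*####################*=---------------
::-::::-------::-*######################*++=------------
-:::::-------::-*#########*++++*#########**#+=----------
::-::------::--+########=-::::::-**#######*%%#+=--------
::::------:::-+#######=:--......--:+#######+%%%#+-------
::::-----::---*######=---:...:..:--:=######*%@%%#-------
:----:-:::---=######=----:...
[... 2825 characters left out ...]
455, 244, 12, 6, 25], [478, 259, 29, 30, 89], [456, 306, 18, 9, 76]]
s13 [[9, 0, 33, 42, 370], [90, 0, 4, 8, 15], [45, 12, 41, 42, 485], [55, 20, 178, 209, 10071], [8, 29, 24, 32, 113], [39, 56, 22, 15, 85], [33, 61, 5, 3, 11], [69, 80, 31, 64, 250], [77, 137, 15, 14, 71], [103, 146, 13, 5, 28], [116, 150, 15, 14, 112], [81, 170, 48, 39, 246], [161, 196, 14, 6, 51], [8, 203, 4, 6, 10], [161, 203, 19, 19, 124], [174, 204, 7, 8, 27], [174, 212, 32, 37, 499], [28, 215, 6, 7, 12], [202, 257, 4, 3, 9], [194, 258, 6, 5, 14], [209, 259, 5, 5, 17], [187, 262, 7, 6, 25], [202, 263, 6, 4, 15], [184, 269, 5, 8, 24], [215, 269, 5, 8, 30], [209, 276, 7, 7, 31], [189, 279, 7, 7, 35], [197, 283, 9, 6, 40]]
```

```bash
python3 - <<'E'
from h import *
for n,ctr in(("w1",(.42,-.18)),("w13",(.3855,-.18)),("w14",(.3857,-.1802)),("w15",(.3865,-.181))):
    s=load(n); 
    # rectify: top-down view at z=.024, 1mm/px, 120mm around ctr (rows: +x up, cols: +y left)
    G=np.mgrid[-70:71,-70:71]; X=ctr[0]-G[0]/1000.; Y=ctr[1]-G[1]/1000.
    p=proj(s,np.c_[X.ravel(),Y.ravel(),np.full(X.size,.024)]).astype(np.float32).reshape(141,141,2)
    im=cv2.remap(s["img"],p[...,0],p[...,1],cv2.INTER_LINEAR); hsv=cv2.cvtColor(im,cv2.COLOR_RGB2HSV)
    m=((hsv[...,1]<60)&(hsv[...,2]>110)).astype(np.uint8)
    nn,l,st,ce=cv2.connectedComponentsWithStats(m); i=1+np.argmax([st[k,4] for k in range(1,nn)])
    q=cv2.findContours((l==i).astype(np.uint8),cv2.RETR_EXTERNAL,cv2.CHAIN_APPROX_NONE)[0][0]
    r=cv2.minAreaRect(q); c=r[0]; print(n,"centre",ctr[0]-(c[1]-70)/1000,ctr[1]-(c[0]-70)/1000,"size",np.round(r[1],1),"angle",round(r[2],1), "box yaw mod90 (ccw)",round((-r[2])%90,1))
E
```

```text
w1 centre 0.41652655029296876 -0.17789820861816405 size [73.2 76.6] angle 86.2 box yaw mod90 (ccw) 3.8
w13 centre 0.3855 -0.1805 size [72. 73.] angle 90.0 box yaw mod90 (ccw) 0.0
w14 centre 0.3870946762084961 -0.18167279357910157 size [73.2 72.8] angle 86.1 box yaw mod90 (ccw) 3.9
w15 centre 0.3853400039672852 -0.18112000274658202 size [72.8 73.2] angle 53.1 box yaw mod90 (ccw) 36.9
```

The box moved about 57° (or +33° mod 90) during the turn, so the stop needs checking. I'll compare the light bar's brightness, then regrip and turn a bit more. If the box follows one to one, the knob is at its stop.

```bash
python3 -m handwheel '[[0,0,0,0,0,3.5,4.5],[0,0,0,0,0,3.5,4.5],[0,0,0,0,0,3,4.5],[0,0,0,0,0,3,4.5],[0,0,0,0,0,0.3,4.5],[0,0,0,0,0,0,2.5],[0,0,0,0,0,0,1],[0,0,0,0,0,0,1],[0,0,0,0,0,0,1],[0,0,0,0,0,0,1]]'; python3 t.py; python3 -m handwheel '[[0,0,4,0,0,0,1],[0,0,4,0,0,0,1],[0,0,0,0,0,0,1]]'>/dev/null; python3 t.py; python3 -m handwheel '[[0,0,4,0,0,0,1],[0,0,4,0,0,0,1],[0,0,4,0,0,0,1],[0,0,0,0,0,0,1]]'>/dev/null; python3 t.py; python3 -m handwheel '[[0,0,0,0,0,0,1.8],[0,0,0,0,0,0,2.6],[0,0,0,0,0,0,3.5],[0,0,0,0,0,0,4.5],[0,0,0,0,0,0,4.5],[0,0,0,0,0,-2,4.5],[0,0,0,0,0,-3,4.5],[0,0,0,0,0,-4,4.5],[0,0,0,0,0,-4,4.5],[0,0,0,0,0,0,4.5]]'; cat > bx.py <<'E'
from h import *
T=Tt(); s=snap("wrist","w16"); ctr=(.3865,-.181)
def rect(z,f):
    G=np.mgrid[-70:71,-70:71]; X=ctr[0]-G[0]/1000.; Y=ctr[1]-G[1]/1000.
    p=proj(s,np.c_[X.ravel(),Y.ravel(),np.full(X.size,z)]).astype(np.float32).reshape(141,141,2)
    im=cv2.remap(s["img"],p[...,0],p[...,1],cv2.INTER_LINEAR); m=f(cv2.cvtColor(im,cv2.COLOR_RGB2HSV)).astype(np.uint8)
    nn,l,st,ce=cv2.connectedComponentsWithStats(m); i=1+np.argmax([st[k,4] for k in range(1,nn)])
    return cv2.minAreaRect(cv2.findContours((l==i).astype(np.uint8),cv2.RETR_EXTERNAL,cv2.CHAIN_APPROX_NONE)[0][0])
r=rect(.024,lambda h:(h[...,1]<60)&(h[...,2]>110)); print("box yaw mod90",(-r[2])%90,r[1],r[0],"tool yaw",np.degrees(np.arctan2(T[1,0],T[0,0])))
E
python3 bx.py; python3 - <<'E'
from h import *
for n in("scene","s4","s9","s13","s15"): 
    s=load(n); p=proj(s,[[.626-.0,-.06,.029],[.63,.03,.029]]); 
    I=s["img"][180:245,276:292].astype(int); print(n,np.sort(I.sum(2).ravel())[-60:].mean()/3, s["img"][182:250,242:258].mean(), s["img"][200:240,265:272].mean((0,1)).round(1))
E
```

```text
clock: 39.2
position: [0.3859, -0.1812, 0.0417]
eef_rot: [0.0, -0.507, 0.862, -0.001]
wrist_force: [-2.5, -2.1, 5.8]
width: 0.013
yaw -119.02 tz [-0.24024877  0.47568427  0.09434758] F [-2.46119461 -2.06144206  5.76616807] w 0.012956667408873898
yaw -127.24 tz [0.07507479 0.19446079 0.00346044] F [-1.1156137  -0.2788904   6.58031715] w 0.012983144768265798
yaw -139.24 tz [ 0.07757687 -0.07863062  0.03005184] F [-0.90744723 -0.14435583  5.4385658 ] w 0.012925688928960205
clock: 40.62
position: [0.3877, -0.1823, 0.1769]
eef_rot: [0.003, -0.35, 0.937, -0.005]
wrist_force: [1.1, -1.1, 0.6]
width: 0.0447
box yaw mod90 15.945396423339844 (72.66373443603516, 73.0758056640625) (70.07546997070312, 70.76414489746094) tool yaw -139.0169233897862
scene 241.57777777777778 40.22273284313726 [222.9 190.9 135.3]
s4 242.85555555555558 60.05545343137255 [224.8 193.5 137.2]
s9 242.83333333333334 60.3109681372549 [225.2 194.1 137.6]
s13 234.74444444444444 55.42126225490196 [214.2 179.6 127.1]
s15 236.11111111111111 56.17861519607843 [215.9 181.8 128.7]
```

The box followed the knob one to one (21° against 20°). The bar now sits at 25.1° to the box (mod 90°), and 2.7 rad predicts 25.3°, so the knob is at its end stop. I'll retreat, do a last numeric check and hand in.

```bash
python3 -m handwheel '[[0,0,0,0,0,-3,4.5],[0,0,0,0,0,-3,4.5],[0,0,0,0,0,-3,4.5],[0,0,0,0,0,0,4.5],[0,0,0,0,0,0,4.5],[0,0,0,0,0,0,4.5]]'; python3 - <<'E'
from h import *
A=load("d13")["img"].astype(int);B=snap("side","d17")["img"].astype(int)
m=abs(A-B).max(2)>40; print("changed px, signs/card area:",m[130:270,150:300].sum())
s=snap("wrist","w17"); A=load("w1")
for n,q in(("w1",A),("w17",s)):
    h=cv2.cvtColor(q["img"],cv2.COLOR_RGB2HSV); print(n,proj(q,[[.342,-.331,.07]]).round(0).tolist())
print(ctrl.observe()["clock"],ctrl.observe()["wrist_force"])
ctrl.sign_off()
E
```

```text
clock: 41.17
position: [0.3851, -0.1804, 0.2592]
eef_rot: [-0.0, -0.35, 0.937, 0.001]
wrist_force: [-1.0, 0.3, -1.1]
width: 0.0448
changed px, signs/card area: 0
w1 [[202.0, 237.0]]
w17 [[372.0, 88.0]]
41.2667 [ 0.37837293 -0.00751415  0.74185272]
the job is handed in; nothing more can be done
```

The job is handed in at about 41 s of the 208 s. No verdict was reported, so what follows rests on my own checks.

- **Card:** The yellow card stands upright on the dark strip.
- **Signs:** The small red sign hangs by its middle hole on the right hook. The blue sign hangs by the hole next to its middle, on the disc side, on the left hook. After release both looked level. The side view showed no change in the sign and card area from then to hand-in.
- **Dimmer:** It had been knocked about 3 cm, so I measured it again and turned it last. I turned the knob clockwise 164°.
    - **Box turned with the knob:** The box had turned about 57° by then. I regripped and turned 20° more, and the box followed one to one.
    - **End stop:** The knob bar ended at 25.1° to the box (mod 90°), against 25.3° expected at 2.7 rad, so I take it to be at the stop. The torque readings alone were not clear: about 0.13 N m at first, but only 0.00 to 0.03 on the regrip.
- **Bystanders:** I never touched the sugar bowl or the salt and pepper mills, but I did not measure their positions again at the end.

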